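# Clamp the sanding block upside down in the notched bench clamp

## Task

Fix the cork sanding block in the low bench clamp with its abrasive face up, so that small parts can be rubbed on it: turn the block right over without letting it drop or topple, set it down lengthways on the clamp's wooden bed against or near the fixed head, and let go of it. Then hold the steel release bar up, slide the stop up to the block so that it is shut in snugly between the two jaws, and let the bar down so that it drops fully into the nearest notch. Leave the other things on the bench where they are.

Things in the scene. Friction and masses are not known exactly. Their poses are not given: they have to be found in the camera images.
- block_mid (a point): Centre of the cork sanding block (tan cork over red-brown abrasive), lying in front of the clamp: looks 64 x 112 x 36 mm, solid 60 x 108 x 36 mm, 0.15 kg. Axes: x across the width, y along the length, z out of the cork face, -z out of the abrasive face. Starts z up, shall end z down. Grip it across x. It stands safely on an end (y upright, centre 54 mm up).
- clamp: The bench clamp, screwed to the board, 322 x 76 mm; origin under its middle. y along it towards the fixed head (robot's right), x across (to the robot), z up. Flange 6 mm high; wooden bed 58 mm wide, top 22 mm above the board. Head: jaw face at y = +127 mm, steel to +152, 58 mm wide, 22 mm above the bed. The sliding stop is on the -y side, its jaw of the same height; the block stands higher than both.
- bed_spot (a point): Point on top of the bed (22 mm above the board), on the clamp's centre line, over which the clamped block is centred, 56 mm from the head's face. Axes as the clamp's. Keep the arm clear of the tube that hangs behind here (z above 0.29, x beyond 0.67, y -0.07 to 0.03) and of the grease gun at the left (z above 0.47, x 0.44 to 0.50, y beyond 0.33).
- jaw_face (a point): Centre of the sliding stop's jaw face, which looks towards the head (+y of the clamp); the stop reaches 85 mm back from here. It stands on the bed, saddle top 14 mm above the bed.
- carriage (a joint): Position of the sliding stop, m; 0 = wide open, grows towards the head; gap between jaw faces = 0.1965 - value. It starts between 0 and 0.04, on a plain run where it only drags (1 N); teeth bar the way beyond 0.043. Notches at 0.056, 0.070, 0.084, 0.098, 0.112 (1 mm play each way); the one for the block is 0.084 (gap 112.5 mm). Bar up, it slides with about 1 N and pushes the block along.
- bar (a joint): Height of the release bar, m: 0 = right down in a notch, end stop at 0.018. Above 0.011 its blade clears the teeth. A spring presses it down (about 5 N at the bottom, 7 N at the top). Tooth tops are pointed: a bar let down within 5 mm of a notch draws the stop into it.
- bar_grip (a point): Centre of the release bar on the sliding stop: a level steel bar, 66 mm long along the clamp's x, 14 mm thick along its y, 13 mm high, on two rods 42 mm apart. 70 mm above the board when down, 65 mm behind the stop's jaw face; 28 mm free below it to the saddle (two bushes reach 20 mm below it). Pinch it from above along the clamp's y, lift, and move it sideways: it carries the stop.
- offcut_long: Bystander: wood offcut 45 x 130 x 30 mm, in front of the clamp. Origin at the centre of its underside.
- offcut_short: Bystander: wood offcut 60 x 90 x 22 mm, behind the clamp. Origin at the centre of its underside.

How it is judged:
By the outcome, as a careful person would: the job done as asked, in the order asked, and still so for the second after the job is handed in, with the robot touching nothing.
It also fails if it takes over 70 s, if anything falls off the work surface, if the arm or the gripper's body presses on something with over 40 N, if the wrist force passes 120 N, or if a joint passes its speed limit or range.

## Robot

A 6-joint arm with a two-finger parallel gripper is mounted at the origin on a cart in front of the work surface, level with it; the furniture and walls round the work are solid. World frame = base frame: x ahead of the robot, y to its left, z up, the work surface at z = 0. Lengths are in m, angles in rad, forces in N, time in s.
With the tool pointing down it reaches from about 0.3 to 0.875 m from the base axis. Payload 6.4 kg.
Tool frame: the origin (TCP) lies midway between the tips of the shut fingers; the grasp point (between the pads) lies ctrl.grip_depth behind it (ctrl.grip_depth is the distance from the TCP to the grasp point, in m); x points along the fingers, y is the direction in which the jaws open and shut, and the axes are right-handed (so a half turn about x gives the same grasp; the last joint's range is limited). The gripper opens to 85 mm and grips with 20 to 120 N. Pads are 22 mm wide; open, the fingers measure 114 mm over their backs; the gripper's body (76 mm by 85 mm) begins 54 mm behind the grasp point. The pads swing forward as they close: fully open they stand 13 mm farther back than shut.
Start: joints at [1.078, 0.181, 1.607, -0, 1.354, -0.206], TCP at [0.163, 0.552, 0.231] pointing down, gripper open.
Joint ranges: [-2.99, 2.99], [-0.89, 2.07], [0.3, 2.58], [-1.14, 4.28], [0, 2.63], [-3.12, 3.12]. Speed limits (rad/s): [2.57, 2.57, 3.01, 3.14, 3.14, 3.14].

## Interface

Orientations are given as a unit quaternion [w, x, y, z].
In Python, from bench import ctrl gives the robot as it stands.
- The arm moves only by the shell command python3 -m creep 'ROWS'. ROWS is text: rows parted by semicolons, each of 7 numbers parted by spaces: the opening, from 0 (shut) to 1 (fully open), then the shift along the tool's x, y, z in cm, then the turn, a rotation vector about the tool's x, y, z in rad. In form: claw x y z ax ay az; .... A call has 1 to 10 rows; each row shifts and turns the pose as measured when the row begins, along the tool's axes as they then stand; what a row does not reach is not made up. A row lasts 1/8 s, in which the tool goes at most 62.5 mm and 10.7 degrees, less where a joint would pass 70% of its speed; a pose out of reach is approached as far as the arm can. A call with a gripper value outside its range is refused whole. The fingers move at their own pace and stop on an object; the grip force is fixed at half the most. Time passes only in rows, so rows that do not move let the fingers close. It gives the time, the measured TCP pose, the force and the opening at its end, in the units of the state.
- ctrl.get_obs(): the state, without advancing time (a new reading comes with each control period).
- ctrl.camera(name): name is "scene" or "top" or "wrist"; returns (picture, depth): 400x640x3 uint8, blue, green, red; 400x640 float32, m along the optical axis (not along the pixel's ray), 0 where there is no reading.
- ctrl.calibration(name): a dict with "mtx" (3x3 intrinsics, pixels), "distortion" ([k1, k2, p1, p2, k3] as OpenCV has them; the pictures are not rectified), "R" (3x3) and "t" (3): a world point X has camera coordinates R X + t; the wrist camera has in their place "tool_from_camera" (4x4, takes a point from camera to tool coordinates, whose origin is the TCP and whose axes are the tool frame's). Camera axes: x right, y down, z forward; pixel columns grow to the right and rows downward; lengths in m; the calibration is good to about 2 mm. A picture is of the moment at which its call begins: read the wrist's pose just before it. calibration takes no time and is no camera call.
- ctrl.hand_in(): hands the job in, once; it reports no verdict.
Trained networks look in the newest picture that a camera, given by its name, has taken for a name from the list of things; names that differ only in an ending like _2 or _b are one class to them, and where a whole thing is asked for, a point or a joint stands for the part that bears it (a point fixed in the world has none). Each returns a list of dicts, best first, with "confidence" (0 to 1); they miss things now and then, are a little off and sometimes report something else, mostly with a low value. They report only what shows in the picture. A call takes as long as a camera call.
- ctrl.find_in(query, camera): "rect" ([left, top, right, bottom] in pixels, round what is visible of it).
The state is a dict: "time_s": time; "q": joint angles; "dq": joint speeds; "joint_efforts": joint torques, N m; "eef_pos": TCP position; "eef_rot": TCP orientation; "wrist_force": force on the tool from outside, world axes, zero at the start; "torque": the same for the moment, N m; "opening": opening from 0.0 (shut) to 1.0 (fully open).
Only numpy, scipy, OpenCV 4.12 (cv2) and the standard library are available. Lean on these libraries where they do the work, as an engineer would, in place of code of your own. Each camera call takes 0.05 s, during which the arm holds its last target.

## Working session

There is one attempt and no reset: what is moved stays moved. The work goes in short steps, Python scripts to look and compute and a shell command to move; the robot and the scene stay as the last step left them, time stands still between calls to the robot, and variables do not carry over. Pictures are saved under pics/ and viewed, and the job is handed in when it is done.

```bash
ls -la; mkdir -p pics; cat > h.py <<'E'
import numpy as np, cv2
from bench import ctrl
from scipy.spatial.transform import Rotation as Rn
def quat(q): return Rn.from_quat([q[1],q[2],q[3],q[0]])
def extr(name,obs=None):
    c=ctrl.calibration(name)
    if name=='wrist':
        T=np.array(c['tool_from_camera']); o=obs or ctrl.get_obs()
        W=np.eye(4); W[:3,:3]=quat(o['eef_rot']).as_matrix(); W[:3,3]=o['eef_pos']
        return c, W@T
    M=np.eye(4); M[:3,:3]=c['R']; M[:3,3]=c['t']
    return c, np.linalg.inv(M)
def cloud(name):
    o=ctrl.get_obs(); im,d=ctrl.camera(name); c,T=extr(name,o)
    K=np.array(c['mtx']);D=np.array(c['distortion'],float)
    h,w=d.shape; u,v=np.meshgrid(np.arange(w),np.arange(h))
    p=cv2.undistortPoints(np.stack([u,v],-1).reshape(-1,1,2).astype(np.float64),K,D).reshape(h,w,2)
    P=np.dstack([p*d[...,None],d])@T[:3,:3].T+T[:3,3]
    P[d==0]=np.nan
    return im,d,P
E
python3 - <<'E'
from h import *
o=ctrl.get_obs();print(o, ctrl.grip_depth)
for n in ['scene','top','wrist']:
    im,d,P=cloud(n); cv2.imwrite(f'pics/{n}0.png',im); np.save(f'{n}0.npy',P)
    for q in ['block_mid','clamp','jaw_face','bar_grip','offcut_long','offcut_short']:
        print(n,q,[(np.round(r['rect']).astype(int).tolist(),round(r['confidence'],2)) for r in ctrl.find_in(q,n)][:2])
print(ctrl.get_obs()['time_s'])
E
```

```text
total 12
drwxr-xr-x  3 agent agent 4096 Dec  6 12:37 .
drwxr-xr-x 23 root  root  4096 Dec  6 12:37 ..
drwxr-xr-x  2 agent agent 4096 Dec  6 12:37 pics
{'time_s': 0.0, 'q': array([ 1.07772177e+00,  1.81540053e-01,  1.60802014e+00, -2.77350919e-05,
        1.35379529e+00, -2.06322775e-01]), 'dq': array([-0.00104148,  0.00017441, -0.00080021,  0.00075211,  0.00128696,
       -0.00037675]), 'joint_efforts': array([-2.09572725e-03, -4.44862962e+01, -3.51339233e+01, -5.57696094e-04,
        9.28847061e-03,  4.38511393e-05]), 'eef_pos': array([0.16236588, 0.55101714, 0.23037885]), 'eef_rot': array([ 0.69964684,  0.10044413,  0.70005592, -0.10162175]), 'wrist_force': array([ 0.52605625,  0.82862105, -0.18424222]), 'torque': array([-0.00262243, -0.04540481,  0.03439373]), 'opening': 0.9988574894915393} 0.0187
scene block_mid [([307, 234, 378, 294], 0.86)]
scene clamp [([215, 158, 366, 242], 0.8)]
scene jaw_face [([233, 155, 283, 203], 0.88)]
scene bar_grip [([236, 156, 260, 184], 0.75)]
scene offcut_long [([196, 209, 257, 262], 0.89)]
scene offcut_short [([285, 152, 324, 176], 0.66)]
top block_mid [([353, 224, 404, 259], 0.57)]
top clamp [([228, 178, 366, 216], 0.55)]
top jaw_face [([246, 176, 283, 209], 0.84)]
top bar_grip [([249, 178, 250, 209], 0.6), ([243, 178, 282, 211], 0.52)]
top offcut_long [([250, 246, 311, 278], 0.66)]
top offcut_short [([251, 119, 290, 150], 0.75), ([251, 179, 250, 211], 0.15)]
wrist block_mid [([0, 382, 36, 398], 0.9)]
wrist clamp []
wrist jaw_face []
wrist bar_grip []
wrist offcut_long [([145, 363, 157, 384], 0.74)]
wrist offcut_short []
1.05
```

View pics/scene0.png

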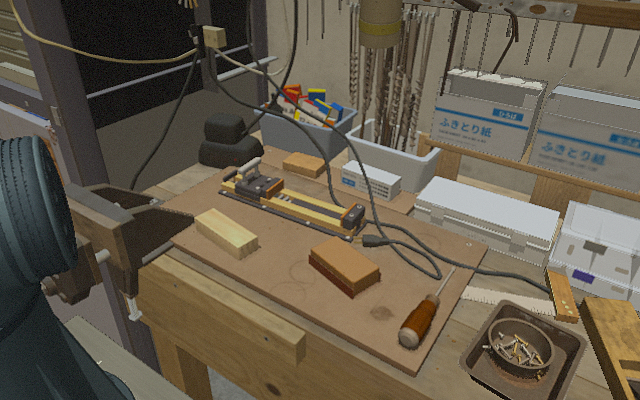

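View pics/top0.png

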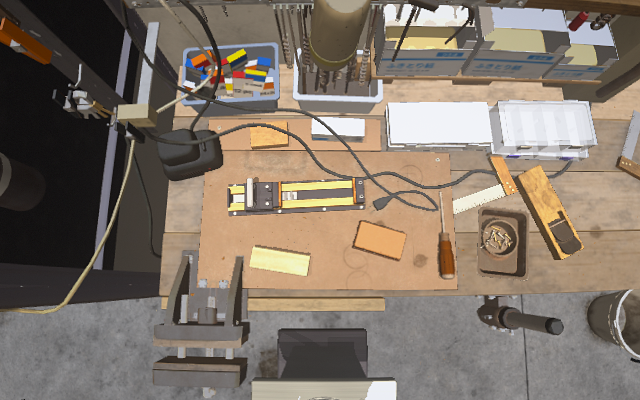

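```bash
python3 - <<'E'
import numpy as np,cv2
P=np.load('top0.npy')
def box(r,z0,z1,name):
    l,t,rr,b=r; Q=P[t-6:b+6,l-6:rr+6].reshape(-1,3); Q=Q[~np.isnan(Q[:,0])]
    Q=Q[(Q[:,2]>z0)&(Q[:,2]<z1)]
    print(name,len(Q),'zmed',np.median(Q[:,2]),cv2.minAreaRect(Q[:,:2].astype(np.float32)),Q.min(0),Q.max(0))
box([353,224,404,259],.02,.06,'block')
box([228,178,366,216],.012,.12,'clamp>bed')
box([228,178,366,216],.035,.12,'clamp high')
box([243,178,282,211],.056,.12,'bar')
box([250,246,311,278],.02,.06,'long')
box([251,119,290,150],.012,.06,'short')
l=P[197,225:372]
for p in l[::2]: print(np.round(p,3),end=' ')
E
```

```text
block 1326 zmed 0.0354112469948239 ((0.45589014887809753, -0.12768620252609253), (0.10986540466547012, 0.06366465985774994), 72.32494354248047) [ 0.41132473 -0.18907394  0.02011447] [ 0.50289838 -0.06913405  0.04152413]
clamp>bed 3564 zmed 0.024727928980739167 ((0.5640484094619751, 0.0553053617477417), (0.33586814999580383, 0.12074197828769684), 87.80416107177734) [ 0.49815057 -0.11448558  0.01200805] [0.61972849 0.2227042  0.08219571]
clamp high 1306 zmed 0.043586586673490024 ((0.5506905317306519, 0.06439338624477386), (0.3154005706310272, 0.09783918410539627), 88.65303039550781) [ 0.49815057 -0.09376312  0.03502839] [0.59632809 0.22155178 0.08219571]
bar 204 zmed 0.0774327089124966 ((0.5563091039657593, 0.16041964292526245), (0.06403620541095734, 0.013028781861066818), 2.6204965114593506) [0.52429077 0.1526045  0.06759801] [0.58847232 0.16768045 0.08219571]
long 1197 zmed 0.03167280867203093 ((0.40935438871383667, 0.09789173305034637), (0.1310657560825348, 0.045515697449445724), 81.1560287475586) [0.37894409 0.03144752 0.02022831] [0.4408187  0.16506323 0.03639287]
short 787 zmed 0
[... 1049 characters left out ...]
.019] [0.558 0.028 0.019] [0.558 0.023 0.018] [0.557 0.018 0.02 ] [0.557 0.014 0.021] [0.557 0.009 0.019] [0.557 0.004 0.02 ] [ 0.557 -0.     0.02 ] [ 0.557 -0.005  0.019] [ 0.557 -0.01   0.019] [ 0.557 -0.014  0.023] [ 0.557 -0.019  0.022] [ 0.557 -0.023  0.021] [ 0.557 -0.028  0.022] [ 0.557 -0.033  0.02 ] [ 0.557 -0.037  0.021] [ 0.557 -0.042  0.019] [ 0.557 -0.047  0.022] [ 0.557 -0.051  0.02 ] [ 0.557 -0.056  0.021] [ 0.556 -0.06   0.026] [ 0.556 -0.065  0.024] [ 0.555 -0.069  0.029] [ 0.551 -0.072  0.047] [ 0.552 -0.077  0.045] [ 0.552 -0.082  0.043] [ 0.551 -0.085  0.051] [ 0.552 -0.091  0.044] [ 0.561 -0.101 -0.001] [ 0.561 -0.105  0.001] [ 0.561 -0.11   0.001] [ 0.561 -0.115  0.001]
```

The scene view shows the block lying cork up in front of the clamp's right end, at scene (343,263) and top (379,241). The stop is at the clamp's left, top (262,194), and the head is at top (360,193). The point clouds match the given sizes. Next I'll work out the move towards the block.

```bash
cat >> h.py <<'E'
def frame(yaw,tilt=0.):
    # jaw axis (tool y) horizontal at world yaw; tool x down, tilt>0: tool x leans toward 'left' (perp to jaw axis, +y-ish side)
    y=np.array([np.cos(yaw),np.sin(yaw),0]); l=np.array([-np.sin(yaw),np.cos(yaw),0])
    x=-np.cos(tilt)*np.array([0,0,1.])+np.sin(tilt)*l
    return np.stack([x,y,np.cross(x,y)],1)
def delta(pos,R,grasp=True):
    """shift (cm, current tool axes) and rotvec to bring grasp point to pos with frame R"""
    o=ctrl.get_obs(); R0=quat(o['eef_rot']).as_matrix(); p0=np.array(o['eef_pos'])
    pos=np.array(pos,float)
    if grasp: pos=pos+R[:,0]*ctrl.grip_depth
    rv=Rn.from_matrix(R0.T@R).as_rotvec()
    print('t',round(o['time_s'],3),'grasp now',np.round(p0-R0[:,0]*ctrl.grip_depth,4),'q',np.round(o['q'],2),'op',round(o['opening'],3),'F',np.round(o['wrist_force'],1))
    print(' shift cm',np.round(100*R0.T@(pos-p0),2),'in new axes',np.round(100*R.T@(pos-p0),2),'rotvec',np.round(rv,3),'deg',np.round(np.degrees(np.linalg.norm(rv)),1))
E
python3 - <<'E'
from h import *
R0=quat(ctrl.get_obs()['eef_rot']).as_matrix();print(R0.round(3))
print(np.array(ctrl.calibration('wrist')['tool_from_camera']).round(3), ctrl.calibration('wrist')['mtx'])
for s in (0,np.pi):
  delta([0.456,-0.128,0.21],frame(np.radians(-18)+s))
E
```

```text
[[-0.     0.283  0.959]
 [ 0.     0.959 -0.283]
 [-1.     0.    -0.   ]]
[[-0.001 -0.301  0.954 -0.142]
 [ 1.     0.     0.001  0.001]
 [-0.     0.954  0.301 -0.077]
 [ 0.     0.     0.     1.   ]] [[276.61375383   0.         317.94218369]
 [  0.         276.61375383 194.56201995]
 [  0.           0.           1.        ]]
t 1.05 grasp now [0.1626 0.5515 0.25  ] q [ 1.08  0.18  1.61  0.    1.35 -0.21] op 0.997 F [ 0.3 -0.   0.2]
 shift cm [  4.   -56.88  47.36] in new axes [ 4.   48.9  55.56] rotvec [ 1.598 -0.     0.   ] deg 91.6
t 1.05 grasp now [0.1626 0.5515 0.25  ] q [ 1.08  0.18  1.61  0.    1.35 -0.21] op 0.997 F [ 0.3 -0.   0.2]
 shift cm [  4.   -56.88  47.36] in new axes [  4.   -48.9  -55.56] rotvec [-1.543 -0.    -0.   ] deg 88.4
```

```bash
python3 - <<'E'
from h import *
P=np.load('top0.npy').reshape(-1,3);P=P[~np.isnan(P[:,0])]
for t in np.linspace(0,1,9):
    c=np.array([.163,.551])*(1-t)+np.array([.456,-.128])*t
    Q=P[np.hypot(*(P[:,:2]-c).T)<.09]; print(c.round(2),len(Q),Q[:,2].max().round(3) if len(Q) else '')
E
```

```text
[0.16 0.55] 20 0.257
[0.2  0.47] 2 0.257
[0.24 0.38] 1426 0.368
[0.27 0.3 ] 5011 0.116
[0.31 0.21] 5280 0.115
[0.35 0.13] 4506 0.114
[0.38 0.04] 4846 0.036
[ 0.42 -0.04] 4908 0.04
[ 0.46 -0.13] 4712 0.042
```

```bash
python3 -m creep '1 0 -4.75 3.95 0 0 0;1 0 -4.75 3.95 0 0 0;1 0 -4.75 3.95 0 0 0;1 0 -4.75 3.95 0 0 0;1 0 -4.75 3.95 0 0 0'
```

```text
time_s: 1.68
eef_pos: [0.2865, 0.2658, 0.231]
eef_rot: [0.701, 0.099, 0.699, -0.098]
wrist_force: [1.7, -0.3, -0.0]
opening: 0.998
```

```bash
python3 -m creep '1 0 -4.75 3.95 0 0 0;1 0 -4.75 3.95 0 0 0;1 0 -4.75 3.95 0 0 0;1 0 -4.75 3.95 0.17 0 0;1 0 0 0 0.18 0 0;1 0 0 0 0.18 0 0;1 0 0 0 0.18 0 0;1 0 0 0 0.18 0 0;1 0 0 0 0.18 0 0;1 0 0 0 0.18 0 0' ; python3 - <<'E'
from h import *
delta([0.456,-0.128,0.21],frame(np.radians(-18)))
E
```

```text
time_s: 2.92
eef_pos: [0.3889, 0.0299, 0.2343]
eef_rot: [0.503, 0.504, 0.496, -0.497]
wrist_force: [1.5, 0.8, 0.6]
opening: 1.003
t 2.925 grasp now [0.3887 0.0299 0.253 ] q [-0.23 -0.28  2.04  0.    1.37 -0.23] op 1.003 F [1.5 0.8 0.6]
 shift cm [ 4.38  6.68 15.78] in new axes [ 4.3  11.26 12.95] rotvec [ 0.312 -0.002 -0.013] deg 17.9
```

```bash
python3 -m creep '1 0 5 2.2 0 0 0;1 0 4 2.2 0 0 0;1 0 0 0 0 0 0' ; python3 - <<'E'
from h import *
im,d,P=cloud('wrist'); cv2.imwrite('pics/w1.png',im); np.save('w1.npy',P)
for q in ['block_mid','clamp','jaw_face','bar_grip']:
    print(q,[(np.round(r['rect']).astype(int).tolist(),round(r['confidence'],2)) for r in ctrl.find_in(q,'wrist')][:2])
E
```

```text
time_s: 3.3
eef_pos: [0.481, -0.0152, 0.236]
eef_rot: [0.503, 0.505, 0.495, -0.497]
wrist_force: [-1.0, -0.3, -0.5]
opening: 1.002
block_mid [([271, 199, 335, 285], 0.83)]
clamp [([346, 0, 425, 227], 0.97)]
jaw_face [([352, 0, 428, 79], 0.82)]
bar_grip [([352, 1, 426, 75], 0.36)]
```

View pics/w1.png

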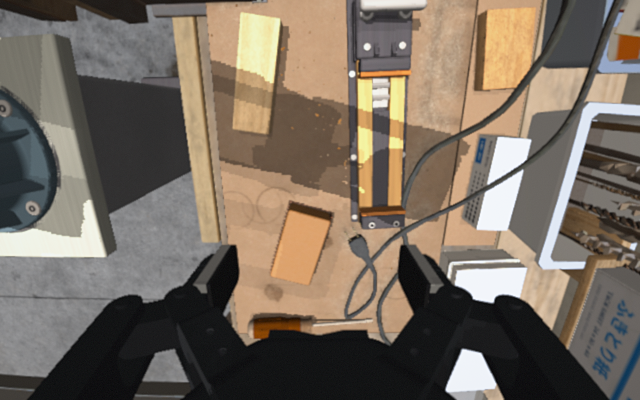

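The wrist view shows the block at about (303,243), the head at (382,218), the jaw face at about row 70, and a cable crossing the head's right edge. I'll fit the poses from the depth.

```bash
python3 - <<'E'
from h import *
P=np.load('w1.npy')
def sel(l,t,r,b,z0,z1):
    Q=P[t:b,l:r].reshape(-1,3); Q=Q[~np.isnan(Q[:,0])]; return Q[(Q[:,2]>z0)&(Q[:,2]<z1)]
B=sel(262,190,345,295,.028,.045); print('block',np.median(B[:,2]),cv2.minAreaRect(B[:,:2].astype(np.float32)))
# robust orientation via pca
from numpy.linalg import eigh
w,v=eigh(np.cov(B[:,:2].T)); print(B[:,:2].mean(0), np.degrees(np.arctan2(v[1,1],v[0,1])), np.sqrt(w*12))
H=sel(345,195,425,235,.035,.06); print('head',np.median(H[:,2]),cv2.minAreaRect(H[:,:2].astype(np.float32)),H.min(0),H.max(0))
S=sel(350,0,430,85,.03,.1); print('stop',cv2.minAreaRect(S[:,:2].astype(np.float32)),S.min(0),S.max(0))
J=sel(350,60,430,85,.038,.055); print('jaw',cv2.minAreaRect(J[:,:2].astype(np.float32)),J.min(0),J.max(0))
bed=sel(350,80,412,205,.016,.03); 
for y in (.08,.05,.02,-.01,-.04):
    b=bed[abs(bed[:,1]-y)<.006]; b2=b[(b[:,2]>.018)]; print(y,np.round(np.percentile(b2[:,0],[1,99]),4),np.median(b2[:,2]).round(4))
print('board z',np.nanmedian(P[250:300,225:260,2]))
for u,v in [(470,140),(440,175),(405,205),(395,230),(410,180),(425,150),(360,240),(375,270),(520,60),(575,110)]:
    q=P[v-4:v+5,u-4:u+5].reshape(-1,3); print((u,v),q[np.nanargmax(q[:,2])].round(3))
for v in range(70,84,1): print(v,P[v,360:410:12].round(3).tolist())
for v in range(200,230,2): print(v,P[v,370:400:12].round(3).tolist())
E
```

```text
block 0.03302535262987505 ((0.45676562190055847, -0.1266585886478424), (0.10917705297470093, 0.059732064604759216), 73.5854721069336)
[ 0.45774071 -0.12285573] 73.88965917819614 [0.05874607 0.10833679]
head 0.04283274221832134 ((0.569199800491333, -0.07874377816915512), (0.058397408574819565, 0.025569533929228783), 2.6361355781555176) [ 0.53978214 -0.09258231  0.03506637] [ 0.59873339 -0.06489252  0.04833166]
stop ((0.5582361221313477, 0.1374485343694687), (0.06665893644094467, 0.08006896078586578), 2.0432915687561035) [0.52395227 0.09652539 0.03003006] [0.59141228 0.1763307  0.07827696]
jaw ((0.5600398182868958, 0.1055593192577362), (0.05727801099419594, 0.017283424735069275), 0.16562166810035706) [0.53142326 0.09684211 0.03815861] [0.58869347 0.11425191 0.04561585]
0.08 [0.5324 0.5906] 0.021
0.05 [0.5346 0.5916] 0.0208
0.02 [0.5358 0.5925] 0.0207
-0.01 [0.5369 0.594 ] 0.0207
-0.04 [0.5382 0.5954] 0.0208
board z -0.00044489735357094995
(470, 140) [0.694 0.026 0.001]
(440, 175) [ 0.651 -0.024  0.001]
(405, 205) [ 0.597 -0.065  0.039]
(395, 230) [ 0.586 -0.086  0.048]
(410, 180) [ 0.6
[... 2269 characters left out ...]
6, 0.04]]
212 [[0.552, -0.068, 0.043], [0.567, -0.068, 0.043], [0.583, -0.068, 0.043]]
214 [[0.551, -0.07, 0.044], [0.567, -0.07, 0.043], [0.584, -0.071, 0.042]]
216 [[0.552, -0.074, 0.041], [0.568, -0.074, 0.042], [0.584, -0.074, 0.043]]
218 [[0.552, -0.076, 0.042], [0.568, -0.076, 0.043], [0.584, -0.076, 0.043]]
220 [[0.552, -0.079, 0.042], [0.568, -0.079, 0.044], [0.584, -0.079, 0.043]]
222 [[0.552, -0.081, 0.045], [0.568, -0.082, 0.043], [0.583, -0.081, 0.045]]
224 [[0.551, -0.082, 0.048], [0.568, -0.084, 0.044], [0.583, -0.083, 0.047]]
226 [[0.552, -0.086, 0.045], [0.569, -0.087, 0.043], [0.584, -0.087, 0.044]]
228 [[0.553, -0.09, 0.043], [0.569, -0.091, 0.042], [0.599, -0.111, -0.002]]
```

```bash
python3 - <<'E'
from h import *
delta([0.4565,-0.127,0.16],frame(np.radians(-16.2),np.radians(0)))
delta([0.4565,-0.127,0.16],frame(np.radians(-16.2),np.radians(30)))
E
```

```text
t 3.55 grasp now [ 0.4782 -0.0132  0.255 ] q [-0.28 -0.06  1.85  0.    1.34 -0.28] op 0.999 F [-0.9 -0.2  0.3]
 shift cm [ 9.47 -2.32 11.38] in new axes [ 9.5   1.06 11.54] rotvec [ 0.281 -0.002 -0.015] deg 16.1
t 3.55 grasp now [ 0.4782 -0.0132  0.255 ] q [-0.28 -0.06  1.85  0.    1.34 -0.28] op 0.999 F [-0.9 -0.2  0.3]
 shift cm [ 9.22 -2.06 10.48] in new axes [ 2.71  1.06 13.81] rotvec [0.279 0.518 0.059] deg 33.9
```

```bash
python3 -m creep '1 3 -0.7 3.5 0 0 0;1 3 -0.7 3.5 0 0 0;1 3 -0.7 3.5 0.1 0 0;1 0 0 0 0.18 0 0;1 0 0 0 0 0.18 0;1 0 0 0 0 0.18 0;1 0 0 0 0 0.17 0;1 0 0 0 0 0 0' ; python3 - <<'E'
from h import *
delta([0.4565,-0.127,0.021],frame(np.radians(-16.2),np.radians(30)))
im,d,P=cloud('wrist'); cv2.imwrite('pics/w2.png',im); np.save('w2.npy',P)
B=P.reshape(-1,3);B=B[(B[:,2]>.028)&(B[:,2]<.045)&(B[:,0]<.53)&(B[:,0]>.38)&(B[:,1]<-.04)&(B[:,1]>-.2)]
print(cv2.minAreaRect(B[:,:2].astype(np.float32)),len(B))
E
```

```text
time_s: 4.55
eef_pos: [0.4574, -0.1152, 0.1486]
eef_rot: [0.302, 0.702, 0.518, -0.385]
wrist_force: [-0.6, 0.4, -0.1]
opening: 1.002
t 4.55 grasp now [ 0.4542 -0.1245  0.1645] q [-0.84  0.15  1.93  0.48  1.38 -0.73] op 1.002 F [-0.6  0.4 -0.1]
 shift cm [12.16 -0.12  7.68] in new axes [12.34  0.25  7.38] rotvec [ 0.011 -0.025 -0.023] deg 2.0
((0.45686617493629456, -0.12668046355247498), (0.1077316403388977, 0.05989694222807884), 73.53719329833984) 6849
```

View pics/w2.png

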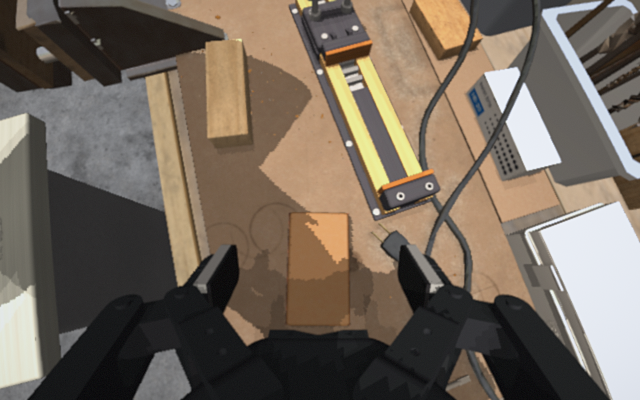

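```bash
python3 -m creep '1 3.9 0 2.5 0.01 -0.025 -0.02;1 3.9 0 2.5 0 0 0;1 2.2 0 1.4 0 0 0;1 0 0 0 0 0 0' ; python3 - <<'E'
from h import *
delta([0.4568,-0.127,0.027],frame(np.radians(-16.3),np.radians(30)))
E
```

```text
time_s: 5.1
eef_pos: [0.4601, -0.1177, 0.0311]
eef_rot: [0.31, 0.688, 0.518, -0.402]
wrist_force: [-0.4, 0.3, 0.8]
opening: 0.999
t 5.1 grasp now [ 0.4575 -0.1264  0.0474] q [-0.81  0.37  1.94  0.48  1.14 -0.81] op 0.999 F [-0.4  0.3  0.8]
 shift cm [ 1.75 -0.08  1.02] in new axes [ 1.73 -0.06  1.06] rotvec [ 0.015  0.018 -0.003] deg 1.3
```

```bash
python3 -m creep '1 1.75 0 1 0.015 0.018 0;1 0 0 0 0 0 0' ; python3 - <<'E'
from h import *
delta([0.4568,-0.127,0.027],frame(np.radians(-16.3),np.radians(30)))
E
python3 -m creep '0 0 0 0 0 0 0;0 0 0 0 0 0 0;0 0 0 0 0 0 0;0 0 0 0 0 0 0;0 0 0 0 0 0 0;0 0 0 0 0 0 0'
python3 -c "
from h import *
delta([0.4568,-0.127,0.027],frame(np.radians(-16.3),np.radians(30)))"
```

```text
time_s: 5.35
eef_pos: [0.462, -0.1173, 0.0136]
eef_rot: [0.303, 0.693, 0.518, -0.4]
wrist_force: [0.3, -0.3, -0.3]
opening: 1.001
t 5.35 grasp now [ 0.4593 -0.1262  0.0298] q [-0.81  0.42  1.94  0.5   1.12 -0.83] op 1.001 F [ 0.3 -0.3 -0.3]
 shift cm [ 0.17 -0.23  0.26] in new axes [ 0.17 -0.23  0.26] rotvec [ 0.004  0.004 -0.004] deg 0.4
time_s: 6.1
eef_pos: [0.464, -0.1186, 0.0178]
eef_rot: [0.307, 0.692, 0.517, -0.4]
wrist_force: [-0.5, 0.0, -1.4]
opening: 0.69
t 6.1 grasp now [ 0.4613 -0.1274  0.034 ] q [-0.81  0.41  1.94  0.5   1.12 -0.83] op 0.69 F [-0.5  0.  -1.4]
 shift cm [ 0.56 -0.47  0.4 ] in new axes [ 0.56 -0.46  0.41] rotvec [ 0.009  0.009 -0.009] deg 0.9
```

```bash
python3 -m creep '1 0 0 0 0 0 0;1 0 0 0 0 0 0;1 0 -0.4 0 0 0 0'; python3 -c "
from h import *
delta([0.457,-0.127,0.025],frame(np.radians(-16.3),np.radians(30)))"
```

```text
time_s: 6.48
eef_pos: [0.4604, -0.1176, 0.0179]
eef_rot: [0.307, 0.692, 0.517, -0.399]
wrist_force: [0.3, 0.3, -0.3]
opening: 1.001
t 6.475 grasp now [ 0.4576 -0.1264  0.0341] q [-0.82  0.4   1.95  0.5   1.12 -0.83] op 1.001 F [ 0.3  0.3 -0.3]
 shift cm [ 0.76 -0.07  0.5 ] in new axes [ 0.75 -0.06  0.51] rotvec [ 0.009  0.009 -0.009] deg 0.9
```

```bash
python3 -m creep '1 0.8 0 0.5 0 0 0;0 0 0 0 0 0 0;0 0 0 0 0 0 0'; python3 -c "
from h import *
delta([0.457,-0.127,0.025],frame(np.radians(-16.3),np.radians(30)))"; python3 -m creep '0 0 0 0 0 0 0;0 0 0 0 0 0 0;0 0 0 0 0 0 0'; python3 -c "
from h import *
delta([0.457,-0.127,0.025],frame(np.radians(-16.3),np.radians(30)))"
```

```text
time_s: 6.85
eef_pos: [0.4605, -0.1184, 0.0082]
eef_rot: [0.307, 0.692, 0.517, -0.399]
wrist_force: [-0.1, -1.3, 9.9]
opening: 0.691
t 6.85 grasp now [ 0.4577 -0.1272  0.0244] q [-0.82  0.42  1.94  0.5   1.1  -0.84] op 0.691 F [-0.1 -1.3  9.9]
 shift cm [-0.05 -0.09 -0.04] in new axes [-0.05 -0.09 -0.04] rotvec [ 0.009  0.009 -0.01 ] deg 0.9
time_s: 7.22
eef_pos: [0.4605, -0.1184, 0.0082]
eef_rot: [0.307, 0.692, 0.517, -0.399]
wrist_force: [0.1, -0.7, 0.0]
opening: 0.689
t 7.225 grasp now [ 0.4577 -0.1272  0.0244] q [-0.82  0.42  1.94  0.5   1.1  -0.84] op 0.689 F [ 0.1 -0.7  0. ]
 shift cm [-0.05 -0.09 -0.04] in new axes [-0.05 -0.09 -0.04] rotvec [ 0.009  0.009 -0.009] deg 0.9
```

```bash
python3 -m creep '0 -2 0 -1.2 0 0 0;0 -4.3 0 -2.5 0 0 0;0 -4.3 0 -2.5 0 0 0;0 0 0 0 0 -0.175 0;0 0 0 0 0 -0.175 0;0 0 0 0 0 -0.175 0'; python3 -c "
from h import *
delta([0.44,-0.08,0.13],frame(np.radians(-16.3),np.radians(-60)))"
```

```text
time_s: 7.98
eef_pos: [0.458, -0.1187, 0.1337]
eef_rot: [-0.431, -0.563, -0.415, 0.571]
wrist_force: [-1.1, 0.6, -2.7]
opening: 0.693
t 7.975 grasp now [ 0.458  -0.1182  0.1524] q [-0.49  0.06  1.95 -0.02  1.11 -0.19] op 0.693 F [-1.1  0.6 -2.7]
 shift cm [ 1.24 -2.84 -1.6 ] in new axes [-0.72 -2.82 -1.93] rotvec [-0.01  -1.024 -0.009] deg 58.7
```

```bash
python3 -m creep '0 0 -1.4 -0.8 0 0 0;0 0 -1.4 -0.8 0 0 0;0 0 0 0 0 -0.175 0;0 0 0 0 0 -0.175 0;0 0 0 0 0 -0.175 0;0 0 0 0 0 -0.175 0;0 0 0 0 0 -0.175 0;0 0 0 0 0 -0.15 0;0 0 0 0 0 0 0'; python3 -c "
from h import *
delta([0.44,-0.08,0.1],frame(np.radians(-16.3),np.radians(-60)))
for n in ['scene','wrist']:
    im,d,P=cloud(n); cv2.imwrite('pics/%s3.png'%n,im[100:330,150:550] if n=='scene' else im); np.save('%s3.npy'%n,P)
"
```

```text
time_s: 9.1
eef_pos: [0.4236, -0.096, 0.129]
eef_rot: [-0.572, -0.2, -0.15, 0.781]
wrist_force: [-0.8, -0.0, -1.2]
opening: 0.69
t 9.1 grasp now [ 0.4286 -0.0804  0.1381] q [ 0.1   0.49  1.83 -0.94  1.49  0.83] op 0.69 F [-0.8 -0.  -1.2]
 shift cm [ 1.5   1.14 -3.55] in new axes [ 1.59  1.13 -3.51] rotvec [-0.006  0.019  0.021] deg 1.7
```

View pics/scene3.png

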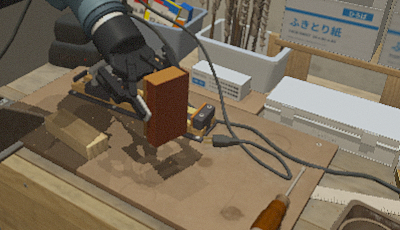

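View pics/wrist3.png

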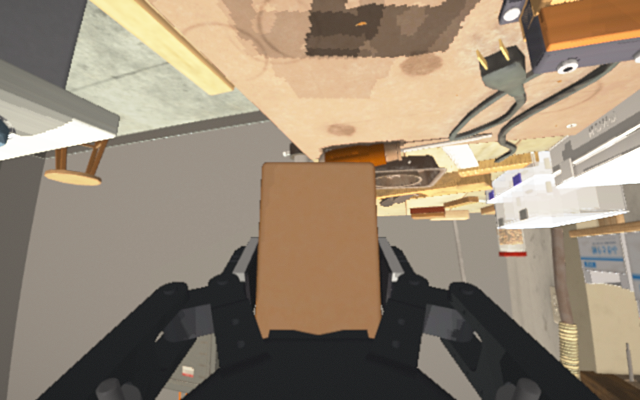

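The scene view shows the block gripped and upright at about (167,108) in the crop, with the abrasive to the right. The wrist view shows the cork face square in the jaws at (318,250). Next I'll check how upright it is and how high its bottom edge is.

```bash
python3 - <<'E'
from h import *
P=np.load('wrist3.npy')[180:320,272:368].reshape(-1,3);P=P[~np.isnan(P[:,0])]
c=np.median(P,0); u,s,v=np.linalg.svd(P-P.mean(0)); n=v[2]; print(c,n, 'lean deg',np.degrees(np.arcsin(n[2])),s)
Q=np.load('wrist3.npy')[150:345,262:378].reshape(-1,3); d=abs((Q-P.mean(0))@n); Q=Q[d<.004]; print(Q[:,2].min(),Q[:,2].max(),Q.mean(0))
S=np.load('scene3.npy').reshape(-1,3); m=(np.linalg.norm(S[:,:2]-[.43,-.09],axis=1)<.06); S=S[m]; print(S[:,2].max())
for z in np.arange(.04,.22,.01): print(round(z,2),((S[:,2]>z)&(S[:,2]<z+.01)).sum(),end=' ')
E
```

```text
[ 0.43279163 -0.07133908  0.13080064] [-0.3138349  -0.94943752  0.00872046] lean deg 0.4996517330594085 [2.2333529  1.55557253 0.07328645]
0.08536339338522528 0.17046125187018613 [ 0.43260383 -0.07132415  0.12863355]
0.19764205142327407
0.04 0 0.05 0 0.06 0 0.07 0 0.08 86 0.09 228 0.1 230 0.11 229 0.12 216 0.13 268 0.14 343 0.15 372 0.16 354 0.17 462 0.18 321 0.19 606 0.2 0 0.21 0
```

```bash
python3 -m creep '0 1.75 0 -3 0 0 0;0 1.75 0 -3 0 0 0;0 0.3 0 -0.5 0 0 0;0 0 0 0 0 0 0'; python3 -c "
from h import *
delta([0.44,-0.08,0.055],frame(np.radians(-16.3),np.radians(-60)))
im,d,P=cloud('wrist'); np.save('wrist4.npy',P)
"
python3 - <<'E'
from h import *
S,d,P=cloud('scene'); cv2.imwrite('pics/s4.png',S[100:330,150:550])
P=P.reshape(-1,3);m=(np.linalg.norm(P[:,:2]-[.43,-.09],axis=1)<.06);P=P[m];P=P[P[:,2]>.004]
for z in np.arange(.0,.13,.005): print(round(z,3),((P[:,2]>z)&(P[:,2]<z+.005)).sum(),end=' ')
print(P[:,2].max())
E
```

```text
time_s: 9.7
eef_pos: [0.4276, -0.1009, 0.0605]
eef_rot: [-0.568, -0.212, -0.147, 0.781]
wrist_force: [-0.2, 0.3, -1.5]
opening: 0.692
t 9.7 grasp now [ 0.4325 -0.0855  0.0698] q [ 0.09  0.63  1.81 -0.95  1.4   0.94] op 0.692 F [-0.2  0.3 -1.5]
 shift cm [ 0.09  0.57 -1.66] in new axes [ 0.1   0.61 -1.65] rotvec [-0.026  0.002  0.022] deg 1.9
0.0 9 0.005 1 0.01 0 0.015 54 0.02 91 0.025 90 0.03 94 0.035 88 0.04 99 0.045 93 0.05 86 0.055 98 0.06 95 0.065 121 0.07 119 0.075 157 0.08 171 0.085 176 0.09 170 0.095 192 0.1 184 0.105 215 0.11 267 0.115 171 0.12 127 0.125 523 0.1293287918478126
```

```bash
python3 -m creep '0 0.6 0 -1.05 0 0 0;0 0.1 0 -0.2 0 0 0;0 0 0 0 0 0 0'; python3 -c "
from h import *
o=ctrl.get_obs();print(o['wrist_force'])"; python3 -m creep '0 0.1 0 -0.17 0 0 0;0 0 0 0 0 0 0'
```

```text
time_s: 10.18
eef_pos: [0.4293, -0.1003, 0.0471]
eef_rot: [-0.569, -0.214, -0.146, 0.781]
wrist_force: [0.2, -0.2, -2.0]
opening: 0.69
[ 0.24536157 -0.17417355 -1.96405268]
time_s: 10.42
eef_pos: [0.4294, -0.1002, 0.0451]
eef_rot: [-0.569, -0.214, -0.146, 0.781]
wrist_force: [-0.5, -0.2, -1.8]
opening: 0.696
```

```bash
python3 -m creep '0 0.08 0 -0.13 0 0 0;0 0 0 0 0 0 0'; python3 -m creep '0 0.05 0 -0.09 0 0 0;0 0 0 0 0 0 0'
```

```text
time_s: 10.68
eef_pos: [0.4296, -0.1003, 0.0444]
eef_rot: [-0.569, -0.213, -0.145, 0.781]
wrist_force: [0.2, -0.5, -2.1]
opening: 0.691
time_s: 10.92
eef_pos: [0.4296, -0.1003, 0.0444]
eef_rot: [-0.569, -0.212, -0.145, 0.781]
wrist_force: [-0.4, 0.1, -0.6]
opening: 0.693
```

```bash
python3 -m creep '1 0 0 0 0 0 0;1 0 0 0 0 0 0;1 0 0 0 0 0 0;1 -4 0 0 0 0 0;1 -5 0 0 0 0 0;1 -5 0 0 0 0 0;1 0 0 0 0 0 0'; python3 - <<'E'
from h import *
delta([0.44,-0.08,0.2],frame(np.radians(-16.3),np.radians(0)))
S,d,P=cloud('scene'); cv2.imwrite('pics/s5.png',S[100:330,150:550])
im,d,P=cloud('wrist'); cv2.imwrite('pics/w5.png',im); np.save('w5.npy',P)
E
```

```text
time_s: 11.8
eef_pos: [0.4669, 0.018, 0.1151]
eef_rot: [-0.568, -0.212, -0.145, 0.782]
wrist_force: [-0.0, -0.3, -0.2]
opening: 1.003
t 11.8 grasp now [0.4718 0.0335 0.1244] q [ 0.28  0.64  1.61 -0.81  1.63  0.88] op 1.003 F [-0.  -0.3 -0.2]
 shift cm [ 5.52  0.6  10.78] in new axes [-6.62  0.17 10.16] rotvec [-0.037  1.05   0.004] deg 60.2
```

View pics/s5.png

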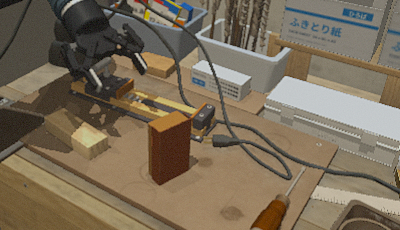

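View pics/w5.png

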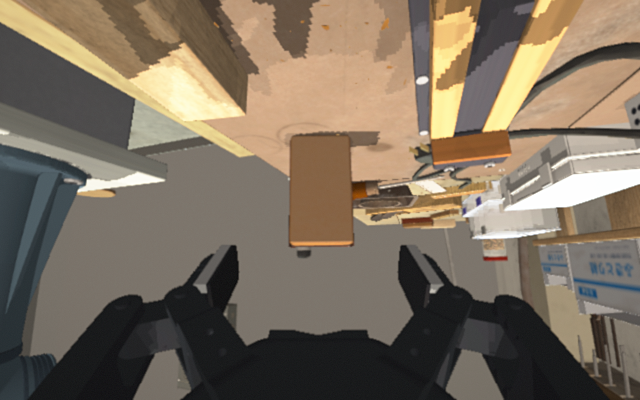

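The block stands freely: scene crop (170,145), wrist view cork face (320,190). Next I'll measure its pose and plan the approach from the abrasive (right) side.

```bash
python3 - <<'E'
from h import *
P0=np.load('w5.npy')
P=P0[150:232,298:344].reshape(-1,3);P=P[~np.isnan(P[:,0])]
u,s,v=np.linalg.svd(P-P.mean(0)); n=v[2]*np.sign(v[2][1]); print('n',n,'lean',np.degrees(np.arcsin(n[2])),'yaw of width',np.degrees(np.arctan2(n[1],n[0]))-90)
Q=P0[125:260,280:362].reshape(-1,3); Q=Q[abs((Q-P.mean(0))@n)<.004]; Q=Q[Q[:,2]>.004]
w=np.array([n[1],-n[0],0]); a=(Q-P.mean(0))@w; lo,hi=np.percentile(a,[.5,99.5]); fc=P.mean(0)+w*(lo+hi)/2
print('width',hi-lo,'z',Q[:,2].min(),Q[:,2].max(),'face c',fc,'centre',fc-n*.018)
E
```

```text
n [ 0.32261166  0.94653085 -0.00103132] lean -0.05909024540083408 yaw of width -18.820951274039942
width 0.05896800091947846 z 0.004111471183211285 0.10689587102915106 face c [ 0.43815828 -0.07436561  0.05667997] centre [ 0.43235127 -0.09140316  0.05669854]
```

```bash
python3 -m creep '1 -3 0 5.2 0 0 0;1 -3 0 5.2 0 0 0;1 0 0 0 0 0.18 0;1 0 0 0 0 0.18 0;1 0 0 0 0 0.18 0;1 0 0 0 0 0.18 0;1 0 0 0 0 0.18 0;1 0 0 0 0 0.15 0;1 0 0 0 0 0 0'; python3 - <<'E'
from h import *
delta([0.38,-0.2217,0.25],frame(np.radians(-18.8),np.radians(0)))
E
```

```text
time_s: 13.02
eef_pos: [0.454, 0.0067, 0.2239]
eef_rot: [0.405, 0.578, 0.415, -0.575]
wrist_force: [0.0, -0.3, -0.0]
opening: 1.0
t 13.025 grasp now [0.4541 0.0064 0.2426] q [-0.26 -0.09  1.9   0.01  1.34  0.07] op 1.0 F [ 0.  -0.3 -0. ]
 shift cm [-1.04  0.5  23.99] in new axes [-0.74  0.35 24.01] rotvec [-0.007 -0.012  0.009] deg 0.9
```

```bash
python3 -m creep '1 0 0 6 0 0 0;1 0 0 6 0 0 0;1 0 0 6 0 0 0;1 0 0 6 0 0 0;1 0 0 0 0 0.18 0;1 0 0 0 0 0.18 0;1 0 0 0 0 0.18 0;1 0 0 0 0 0.18 0;1 0 0 0 0 0.18 0;1 0 0 0 0 0.18 0'; python3 - <<'E'
from h import *
delta([0.3915,-0.2117,0.113],frame(np.radians(-18.8),np.radians(65)))
delta([0.4324,-0.0914,0.054],frame(np.radians(-18.8),np.radians(65)))
S,d,P=cloud('scene'); cv2.imwrite('pics/s6.png',S[100:330,150:550])
E
```

```text
time_s: 14.28
eef_pos: [0.3667, -0.2214, 0.2134]
eef_rot: [0.116, 0.789, 0.57, -0.197]
wrist_force: [0.3, -0.2, -0.2]
opening: 1.002
t 14.275 grasp now [ 0.3616 -0.2374  0.2217] q [-1.26  0.42  1.75  0.59  1.94 -0.99] op 1.002 F [ 0.3 -0.2 -0.2]
 shift cm [7.82 2.47 8.11] in new axes [7.67 2.03 8.37] rotvec [-0.037  0.023  0.016] deg 2.7
t 14.275 grasp now [ 0.3616 -0.2374  0.2217] q [-1.26  0.42  1.75  0.59  1.94 -0.99] op 1.002 F [ 0.3 -0.2 -0.2]
 shift cm [21.83  2.68  7.76] in new axes [21.68  2.03  8.35] rotvec [-0.037  0.023  0.016] deg 2.7
```

View pics/s6.png

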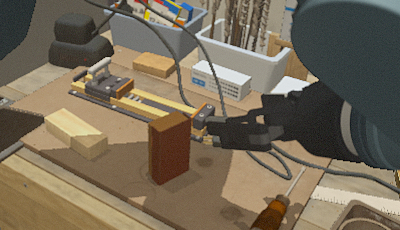

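```bash
python3 -m creep '1 3.9 1.25 4 -0.037 0.023 0.016;1 3.9 0.9 4 0 0 0;1 0 0 0 0 0 0'; python3 - <<'E'
from h import *
delta([0.4324,-0.0914,0.054],frame(np.radians(-18.8),np.radians(65)))
im,d,P=cloud('wrist'); cv2.imwrite('pics/w7.png',im); np.save('w7.npy',P)
S,d,P=cloud('scene'); cv2.imwrite('pics/s7.png',S[100:330,150:550])
E
```

```text
time_s: 14.7
eef_pos: [0.3933, -0.1881, 0.0966]
eef_rot: [0.113, 0.793, 0.572, -0.177]
wrist_force: [0.5, 0.6, 1.4]
opening: 0.999
t 14.7 grasp now [ 0.388  -0.2043  0.1042] q [-1.21  0.64  1.77  0.62  1.74 -1.1 ] op 0.999 F [0.5 0.6 1.4]
 shift cm [13.1   0.72 -0.38] in new axes [13.1   0.59 -0.54] rotvec [-0.019 -0.014  0.011] deg 1.5
```

View pics/w7.png

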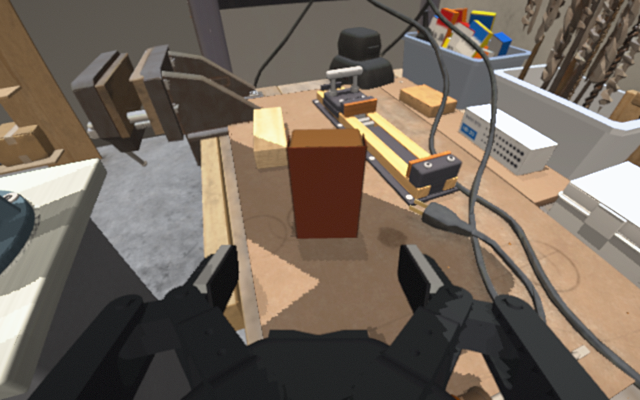

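View pics/s7.png

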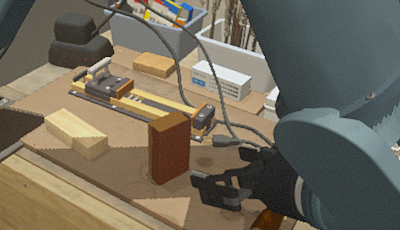

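The wrist view shows the abrasive face at (328,190) between the open jaws, with the block upright. I'll fit it once more and go in.

```bash
python3 - <<'E'
from h import *
P0=np.load('w7.npy')
P=P0[162:230,298:356].reshape(-1,3);P=P[~np.isnan(P[:,0])]
u,s,v=np.linalg.svd(P-P.mean(0)); n=v[2]*-np.sign(v[2][1]); print('n',n,'yaw',np.degrees(np.arctan2(-n[1],-n[0]))-90)
Q=P0[125:245,280:375].reshape(-1,3); Q=Q[abs((Q-P.mean(0))@n)<.004]
w=np.array([n[1],-n[0],0]); a=(Q-P.mean(0))@w; lo,hi=np.percentile(a,[.5,99.5]); fc=P.mean(0)+w*(lo+hi)/2
print('width',hi-lo,'z',Q[:,2].min(),Q[:,2].max(),'centre',fc-n*.018)
c=fc-n*.018
delta([c[0],c[1],0.056],frame(np.radians(-18.8),np.radians(65)))
E
```

```text
n [-3.20473325e-01 -9.47257215e-01 -7.84696025e-04] yaw -18.691557965222245
width 0.08626010106203602 z -0.0021635258529689727 0.11045402757421588 centre [ 0.43325064 -0.0909272   0.05704049]
t 14.8 grasp now [ 0.3889 -0.2076  0.1075] q [-1.21  0.63  1.77  0.62  1.75 -1.1 ] op 1.0 F [ 0.9 -0.8  1. ]
 shift cm [13.49  0.53 -0.47] in new axes [13.49  0.45 -0.59] rotvec [-0.014 -0.009  0.007] deg 1.0
```

```bash
python3 -m creep '1 5 0.25 -0.2 -0.014 -0.009 0.007;1 5 0.2 -0.2 0 0 0;1 0 0 0 0 0 0'; python3 - <<'E'
from h import *
delta([.4330,-.0910,0.056],frame(np.radians(-18.8),np.radians(65)))
E
```

```text
time_s: 15.18
eef_pos: [0.4307, -0.1098, 0.0662]
eef_rot: [0.134, 0.793, 0.567, -0.178]
wrist_force: [0.1, 0.2, 0.3]
opening: 1.0
t 15.175 grasp now [ 0.4252 -0.1257  0.0743] q [-1.08  0.63  1.88  0.72  1.59 -1.13] op 1.0 F [0.1 0.2 0.3]
 shift cm [ 3.98 -0.4   0.08] in new axes [ 3.98 -0.39  0.14] rotvec [ 0.009  0.013 -0.004] deg 1.0
```

```bash
python3 -m creep '1 3.7 -0.4 0.1 0 0.013 0;1 0 0 0 0 0 0'; python3 - <<'E'
from h import *
delta([.4330,-.0910,0.056],frame(np.radians(-18.8),np.radians(65)))
E
```

```text
time_s: 15.42
eef_pos: [0.4396, -0.0816, 0.0525]
eef_rot: [0.136, 0.794, 0.567, -0.174]
wrist_force: [0.1, -0.2, -0.1]
opening: 1.001
t 15.425 grasp now [ 0.4341 -0.0976  0.0606] q [-1.04  0.64  1.9   0.76  1.54 -1.15] op 1.001 F [ 0.1 -0.2 -0.1]
 shift cm [ 0.72 -0.33  0.14] in new axes [ 0.73 -0.33  0.15] rotvec [ 0.017  0.008 -0.007] deg 1.1
```

```bash
python3 -m creep '1 0.5 -0.3 0.15 0.015 0 0;1 0 0 0 0 0 0'; python3 - <<'E'
from h import *
delta([.4330,-.0910,0.056],frame(np.radians(-18.8),np.radians(65)))
im,d,P=cloud('wrist'); cv2.imwrite('pics/w8.png',im)
E
```

```text
time_s: 15.68
eef_pos: [0.4394, -0.0812, 0.051]
eef_rot: [0.133, 0.795, 0.564, -0.179]
wrist_force: [0.7, -0.6, -0.1]
opening: 1.002
t 15.675 grasp now [ 0.4338 -0.0971  0.0592] q [-1.04  0.64  1.91  0.76  1.53 -1.14] op 1.002 F [ 0.7 -0.6 -0.1]
 shift cm [ 0.63 -0.3   0.02] in new axes [ 0.64 -0.29  0.03] rotvec [ 0.006  0.013 -0.01 ] deg 1.0
```

View pics/w8.png

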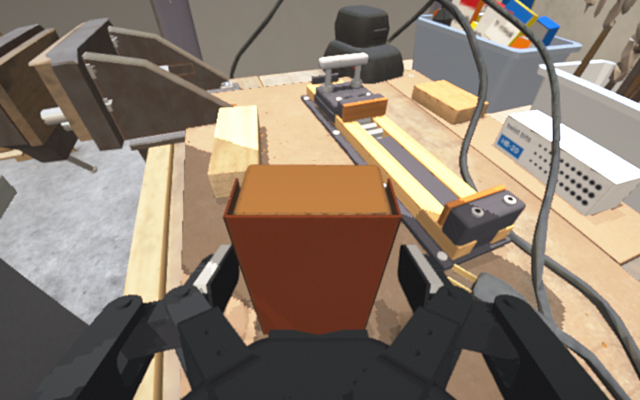

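The wrist view shows the block centred between the pads: pads at columns 237 and 400, block near the pads 262–372. I'll go a few millimetres further in and close.

```bash
python3 -m creep '1 0.7 0 0 0 0.01 0;1 0 0 0 0 0 0'; python3 -m creep '0 0 0 0 0 0 0;0 0 0 0 0 0 0;0 0 0 0 0 0 0;0 0 0 0 0 0 0'; python3 - <<'E'
from h import *
delta([.4330,-.0910,0.056],frame(np.radians(-18.8),np.radians(65)))
im,d,P=cloud('wrist'); cv2.imwrite('pics/w9.png',im);np.save('w9.npy',P)
E
```

```text
time_s: 15.98
eef_pos: [0.4423, -0.0768, 0.0483]
eef_rot: [0.131, 0.797, 0.564, -0.175]
wrist_force: [-0.4, 0.3, 0.3]
opening: 1.002
time_s: 16.48
eef_pos: [0.4422, -0.0767, 0.0484]
eef_rot: [0.131, 0.797, 0.564, -0.175]
wrist_force: [-0.6, 0.3, 0.9]
opening: 0.696
t 16.475 grasp now [ 0.4365 -0.0927  0.0563] q [-1.03  0.65  1.91  0.77  1.53 -1.15] op 0.696 F [-0.6  0.3  0.9]
 shift cm [ 0.05 -0.41  0.  ] in new axes [ 0.05 -0.41  0.  ] rotvec [ 0.007  0.003 -0.012] deg 0.8
```

View pics/w9.png

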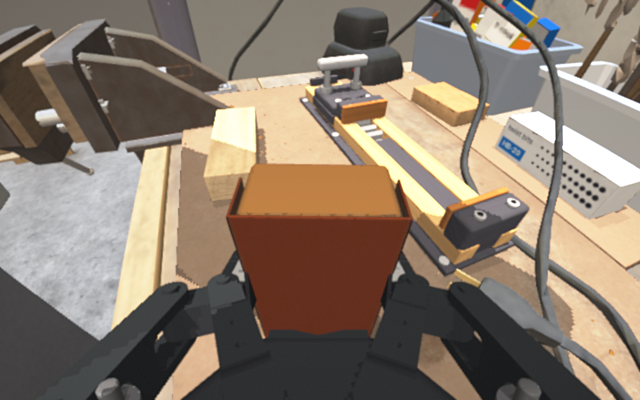

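```bash
python3 -m creep '0 -0.4 0 -0.9 0 0 0;0 -2.1 0 -4.5 0 0 0;0 -2.1 0 -4.5 0 0 0;0 -2.1 0 -4.5 0 0 0;0 0 0 0 0 -0.175 0;0 0 0 0 0 -0.175 0;0 0 0 0 0 -0.175 0;0 0 0 0 0 -0.175 0;0 0 0 0 0 -0.175 0;0 0 0 0 0 -0.175 0'; python3 - <<'E'
from h import *
delta([.5655,-.011,0.12],frame(np.radians(2.5),np.radians(-25)))
E
```

```text
time_s: 17.77
eef_pos: [0.4392, -0.0776, 0.2161]
eef_rot: [0.402, 0.596, 0.411, -0.561]
wrist_force: [-0.3, -0.1, -2.6]
opening: 0.693
t 17.775 grasp now [ 0.4386 -0.0784  0.2347] q [-0.48 -0.12  1.95  0.05  1.3  -0.15] op 0.693 F [-0.3 -0.1 -2.6]
 shift cm [11.94  9.72 -9.26] in new axes [ 8.   12.91 -9.59] rotvec [-0.39  -0.475  0.059] deg 35.4
```

```bash
python3 -m creep '0 0 0 0 -0.18 0 0;0 0 0 0 -0.18 0 0;0 0 0 0 0 -0.175 0;0 0 0 0 0 -0.175 0;0 0 0 0 0 -0.1 0;0 0 4 -2.5 0 0 0;0 0 4 -2.5 0 0 0;0 0 0 0 0 0 0'; python3 - <<'E'
from h import *
delta([.5655,-.011,0.12],frame(np.radians(2.5),np.radians(-25)))
im,d,P=cloud('wrist'); cv2.imwrite('pics/w10.png',im);np.save('w10.npy',P)
S,d,P=cloud('scene'); cv2.imwrite('pics/s10.png',S[100:330,150:550])
E
```

```text
time_s: 18.77
eef_pos: [0.5161, -0.0226, 0.1996]
eef_rot: [0.609, 0.388, 0.378, -0.579]
wrist_force: [-1.4, 0.0, -1.9]
opening: 0.694
t 18.775 grasp now [ 0.5153 -0.0149  0.2167] q [-0.02  0.11  1.82 -0.46  1.2   0.13] op 0.694 F [-1.4  0.  -1.9]
 shift cm [ 8.85  4.64 -4.27] in new axes [ 8.69  4.98 -4.22] rotvec [-0.029 -0.011 -0.025] deg 2.3
```

View pics/w10.png

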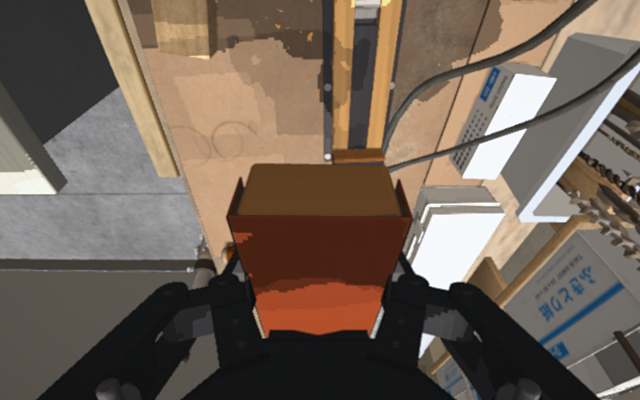

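View pics/s10.png

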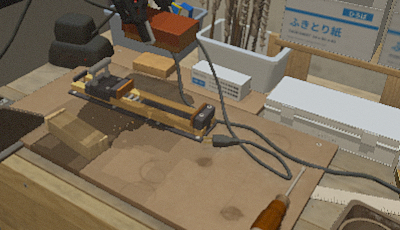

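```bash
python3 - <<'E'
from h import *
P0=np.load('w10.npy')
P=P0[225:320,265:375].reshape(-1,3);P=P[~np.isnan(P[:,0])]
u,s,v=np.linalg.svd(P-P.mean(0)); n=v[2]*np.sign(v[2][2]); print('abr normal',n.round(4),'lean',np.degrees(np.arccos(n[2])),P.mean(0))
Q=P0[205:335,225:412].reshape(-1,3); Q=Q[abs((Q-P.mean(0))@n)<.003]
o=ctrl.get_obs();R=quat(o['eef_rot']).as_matrix(); g=o['eef_pos']-R[:,0]*ctrl.grip_depth
print('block z of tool y',R[:,1])
l=np.cross(n,R[:,1]);l/=np.linalg.norm(l); w=np.cross(l,n)
a=(Q-g)@l; b=(Q-g)@w; print('l',l,'left end at',np.percentile(a,[50,99,99.8]),'width',np.percentile(b,[1,99]))
print('top rel grasp along n',((P-g)@n).mean())
# cork end face
E=P0[170:208,255:385].reshape(-1,3);E=E[~np.isnan(E[:,0])]; print('end face along l',np.percentile((E-g)@l,[10,50,90]), 'n',np.percentile((E-g)@n,[5,95]))
E
```

```text
abr normal [-0.0421 -0.0174  0.999 ] lean 2.612238688604265 [0.51490269 0.00313651 0.23275884]
block z of tool y [0.99902431 0.02646051 0.03535923]
l [-0.02704826  0.99950207  0.01624845] left end at [0.02664218 0.05584063 0.05637702] width [-0.02988653  0.03298052]
top rel grasp along n 0.014759562383792262
end face along l [0.05318803 0.05375266 0.05433186] n [-0.01317374  0.00693694]
```

```bash
python3 -m creep '0 0 2.4 -2.1 -0.029 -0.014 -0.025;0 0 2.4 -2.1 0 0 0;0 0 0 0 0 0 0'; python3 - <<'E'
from h import *
delta([.564,-.011,0.07],frame(np.radians(2.5),np.radians(-25)))
E
```

```text
time_s: 19.25
eef_pos: [0.5599, 0.0144, 0.1858]
eef_rot: [0.609, 0.371, 0.385, -0.586]
wrist_force: [-0.0, -0.2, -2.3]
opening: 0.693
t 19.25 grasp now [0.5596 0.0224 0.2027] q [ 0.06  0.26  1.68 -0.47  1.25  0.18] op 0.693 F [-0.  -0.2 -2.3]
 shift cm [13.43  0.31 -2.64] in new axes [13.44  0.3  -2.58] rotvec [-0.005  0.005  0.002] deg 0.4
```

```bash
python3 -m creep '0 4.5 0.1 -0.9 0 0 0;0 4.5 0.1 -0.9 0 0 0;0 3.4 0.1 -0.7 0 0 0;0 0 0 0 0 0 0'; python3 - <<'E'
from h import *
delta([.564,-.011,0.07],frame(np.radians(2.5),np.radians(-25)))
im,d,P=cloud('wrist'); cv2.imwrite('pics/w11.png',im);np.save('w11.npy',P)
S,d,P=cloud('scene'); cv2.imwrite('pics/s11.png',cv2.resize(S[130:260,190:420],None,fx=3,fy=3))
E
```

```text
time_s: 19.75
eef_pos: [0.5619, -0.0201, 0.0655]
eef_rot: [0.608, 0.373, 0.383, -0.586]
wrist_force: [0.3, -0.7, -0.7]
opening: 0.702
t 19.75 grasp now [ 0.5615 -0.0121  0.0824] q [-0.    0.42  1.75 -0.53  1.02  0.26] op 0.702 F [ 0.3 -0.7 -0.7]
 shift cm [ 1.08  0.24 -0.64] in new axes [ 1.08  0.25 -0.63] rotvec [-0.011  0.006 -0.001] deg 0.7
```

View pics/w11.png

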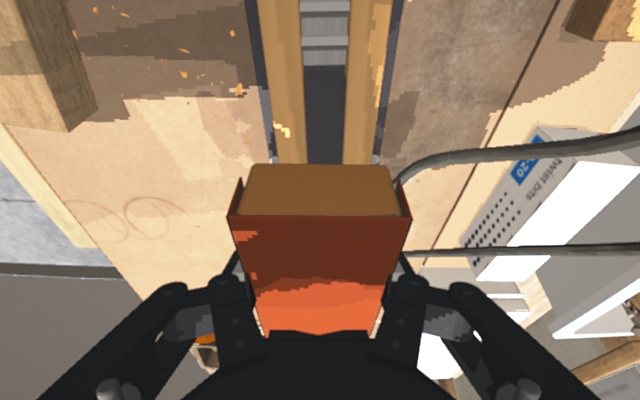

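View pics/s11.png

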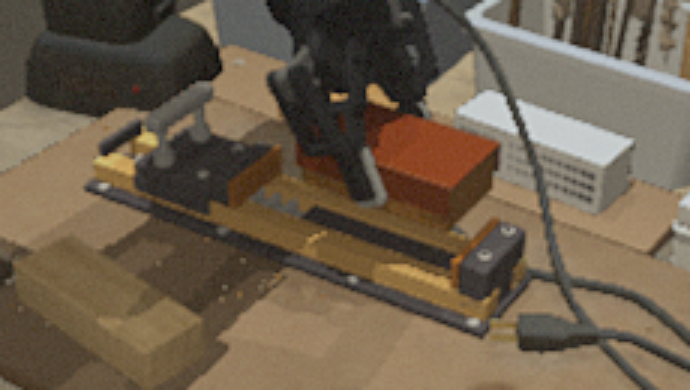

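The scene view shows the block abrasive up over the bed between stop and head. The wrist view shows the block end (235–405) over the bed, whose outer edges at row 155 are about 268 and 382. I'll compare both in the same cloud.

```bash
python3 - <<'E'
from h import *
P0=np.load('w11.npy'); F=P0.reshape(-1,3);
for y in (.05,.06,.07,.08):
    b=F[(abs(F[:,1]-y)<.004)&(F[:,2]>.016)&(F[:,2]<.03)&(abs(F[:,0]-.56)<.05)]; print(y,np.percentile(b[:,0],[1,99]).round(4),np.percentile(b[:,0],[1,99]).mean().round(4),np.median(b[:,2]).round(4))
P=P0[225:320,265:375].reshape(-1,3);P=P[~np.isnan(P[:,0])]
u,s,v=np.linalg.svd(P-P.mean(0)); n=v[2]*np.sign(v[2][2]); print('normal',n.round(4),'top z',P[:,2].mean())
E=P0[168:210,240:400].reshape(-1,3);E=E[(E[:,2]>.055)&(E[:,2]<.09)];print('end x',np.percentile(E[:,0],[1,99]),np.percentile(E[:,0],[1,99]).mean(),'y',np.percentile(E[:,1],[10,50,90]))
E
```

```text
0.05 [0.535  0.5914] 0.5632 0.0207
0.06 [0.5343 0.591 ] 0.5627 0.0209
0.07 [0.5336 0.5908] 0.5622 0.021
0.08 [0.5332 0.59  ] 0.5616 0.0209
normal [-1.260e-02  3.000e-04  9.999e-01] top z 0.09822469526446789
end x [0.52996345 0.59074491] 0.5603541798455953 y [0.03962547 0.04038638 0.04106325]
```

```bash
python3 -m creep '0 2.05 0.35 -1.5 -0.01 0 0;0 0 0 0 0 0 0'; python3 - <<'E'
from h import *
delta([.564,-.011,0.07],frame(np.radians(2.5),np.radians(-25)))
im,d,P0=cloud('wrist')
P=P0[225:320,265:375].reshape(-1,3);P=P[~np.isnan(P[:,0])]
u,s,v=np.linalg.svd(P-P.mean(0)); n=v[2]*np.sign(v[2][2]); print('normal',n.round(4),'top z',P[:,2].mean())
E=P0[168:210,240:400].reshape(-1,3);E=E[(E[:,2]>.025)&(E[:,2]<.07)];print('end x',np.percentile(E[:,0],[1,99]),np.percentile(E[:,0],[1,99]).mean(),'y',np.percentile(E[:,1],[10,50,90]))
F=P0.reshape(-1,3)
for y in (.055,.06,.07,.08):
    b=F[(abs(F[:,1]-y)<.004)&(F[:,2]>.016)&(F[:,2]<.03)&(abs(F[:,0]-.56)<.05)]; print(y,np.percentile(b[:,0],[1,99]).round(4),np.percentile(b[:,0],[1,99]).mean().round(4),np.median(b[:,2]).round(4))
E
```

```text
time_s: 20.1
eef_pos: [0.5715, -0.0145, 0.049]
eef_rot: [0.614, 0.374, 0.382, -0.581]
wrist_force: [-0.2, 1.2, -2.3]
opening: 0.696
t 20.1 grasp now [ 0.5709 -0.0065  0.0659] q [ 0.01  0.46  1.73 -0.54  0.99  0.28] op 0.696 F [-0.2  1.2 -2.3]
 shift cm [-0.2  -0.73  0.55] in new axes [-0.19 -0.73  0.55] rotvec [-0.006  0.007 -0.014] deg 0.9
normal [-0.0227  0.001   0.9997] top z 0.08165158237579527
end x [0.53872837 0.59962636] 0.5691773677736107 y [0.04506566 0.04603318 0.04690482]
0.055 [0.5349 0.5911] 0.563 0.0205
0.06 [0.5344 0.591 ] 0.5627 0.0209
0.07 [0.5337 0.5906] 0.5621 0.0211
0.08 [0.5335 0.5902] 0.5618 0.021
```

```bash
python3 -m creep '0 1.35 -0.55 -0.6 -0.006 0 -0.018;0 0 0 0 0 0 0'; cat > chk.py <<'E'
from h import *
delta([.564,-.007,0.043],frame(np.radians(2.5),np.radians(-25)))
im,d,P0=cloud('wrist')
P=P0[225:320,265:375].reshape(-1,3);P=P[~np.isnan(P[:,0])]
u,s,v=np.linalg.svd(P-P.mean(0)); n=v[2]*np.sign(v[2][2]); print('normal',n.round(4),'top z',P[:,2].mean())
zt=P[:,2].mean()
E=P0[168:210,240:400].reshape(-1,3);E=E[(E[:,2]>zt-.036)&(E[:,2]<zt-.006)];print('end x',np.percentile(E[:,0],[1,99]),np.percentile(E[:,0],[1,99]).mean(),'y',np.percentile(E[:,1],[10,50,90]))
E
python3 chk.py
```

```text
time_s: 20.4
eef_pos: [0.5691, -0.0152, 0.0381]
eef_rot: [0.611, 0.37, 0.385, -0.585]
wrist_force: [0.9, 0.7, -1.2]
opening: 0.695
t 20.4 grasp now [ 0.5687 -0.0072  0.0549] q [ 0.01  0.48  1.73 -0.54  0.98  0.28] op 0.695 F [ 0.9  0.7 -1.2]
 shift cm [ 1.06 -0.48 -0.56] in new axes [ 1.07 -0.48 -0.55] rotvec [-0.002  0.008 -0.002] deg 0.5
normal [-0.0104  0.0024  0.9999] top z 0.07067850291716644
end x [0.53676506 0.59745789] 0.5671114719339365 y [0.04444776 0.04534769 0.04618345]
```

```bash
python3 -m creep '0 0 -0.4 0 0 0 -0.008;0 0.6 0 -0.25 0 0 0;0 0 0 0 0 0 0';python3 chk.py
```

```text
time_s: 20.82
eef_pos: [0.5662, -0.0158, 0.0326]
eef_rot: [0.609, 0.369, 0.385, -0.587]
wrist_force: [-0.3, -0.2, -1.7]
opening: 0.69
t 20.825 grasp now [ 0.5659 -0.0078  0.0495] q [ 0.01  0.49  1.74 -0.54  0.98  0.29] op 0.69 F [-0.3 -0.2 -1.7]
 shift cm [ 0.55 -0.18 -0.37] in new axes [ 0.55 -0.18 -0.37] rotvec [-0.003  0.008  0.004] deg 0.6
normal [-0.0052  0.0032  1.    ] top z 0.06522408146694064
end x [0.53414185 0.59483403] 0.5644879382490965 y [0.04392608 0.04477669 0.04554375]
```

```bash
python3 -m creep '0 0.45 -0.15 -0.3 0 0 0;0 0 0 0 0 0 0';python3 chk.py; python3 -m creep '0 0.15 0 -0.1 0 0 0;0 0 0 0 0 0 0';python3 chk.py
```

```text
time_s: 21.12
eef_pos: [0.5648, -0.0151, 0.0271]
eef_rot: [0.609, 0.369, 0.385, -0.586]
wrist_force: [-0.5, 0.2, -1.8]
opening: 0.696
t 21.125 grasp now [ 0.5645 -0.007   0.044 ] q [ 0.01  0.49  1.74 -0.55  0.97  0.3 ] op 0.696 F [-0.5  0.2 -1.8]
 shift cm [ 0.09 -0.05 -0.06] in new axes [ 0.09 -0.05 -0.06] rotvec [-0.003  0.008  0.004] deg 0.6
normal [-0.006   0.0029  1.    ] top z 0.05974342911717913
end x [0.53269379 0.59344487] 0.5630693260423909 y [0.04465984 0.04551094 0.04629326]
time_s: 21.42
eef_pos: [0.5654, -0.0148, 0.0257]
eef_rot: [0.609, 0.37, 0.385, -0.586]
wrist_force: [0.3, 0.1, -1.6]
opening: 0.693
t 21.425 grasp now [ 0.5651 -0.0068  0.0426] q [ 0.01  0.5   1.74 -0.55  0.97  0.3 ] op 0.693 F [ 0.3  0.1 -1.6]
 shift cm [-0.03 -0.1   0.02] in new axes [-0.03 -0.1   0.02] rotvec [-0.004  0.008  0.003] deg 0.5
normal [-0.0072  0.003   1.    ] top z 0.05828421866109885
end x [0.53328873 0.59400638] 0.5636475509558327 y [0.04487578 0.04574294 0.04651521]
```

```bash
python3 -m creep '0 0.1 0 -0.05 0 0 0;0 0 0 0 0 0 0'; python3 -m creep '0 0.1 0 -0.05 0 0 0;0 0 0 0 0 0 0'
```

```text
time_s: 21.72
eef_pos: [0.5657, -0.0148, 0.0248]
eef_rot: [0.61, 0.37, 0.385, -0.586]
wrist_force: [0.8, 0.3, -1.7]
opening: 0.697
time_s: 21.98
eef_pos: [0.5659, -0.0149, 0.0242]
eef_rot: [0.61, 0.37, 0.385, -0.586]
wrist_force: [-0.8, -0.5, -0.1]
opening: 0.696
```

```bash
python3 -m creep '1 0 0 0 0 0 0;1 0 0 0 0 0 0;1 0 0 0 0 0 0;1 -2 0 0 0 0 0;1 -5 0 0 0 0 0;1 -5 0 0 0 0 0;1 -4 0 0 0 0 0'; python3 - <<'E'
from h import *
delta([.557,.1604,0.2],frame(np.radians(2.5)-np.pi/2,0))
delta([.557,.1604,0.2],frame(np.radians(2.5)+np.pi/2,0))
im,d,P=cloud('wrist'); cv2.imwrite('pics/w12.png',im);np.save('w12.npy',P)
S,d,P=cloud('scene'); cv2.imwrite('pics/s12.png',cv2.resize(S[130:260,190:420],None,fx=3,fy=3))
E
```

```text
time_s: 22.85
eef_pos: [0.5615, 0.0562, 0.1733]
eef_rot: [0.608, 0.369, 0.386, -0.587]
wrist_force: [-0.6, 0.6, -0.5]
opening: 0.998
t 22.85 grasp now [0.5612 0.0643 0.1902] q [ 0.13  0.31  1.64 -0.46  1.27  0.25] op 0.998 F [-0.6  0.6 -0.5]
 shift cm [-5.21 -0.06 -9.07] in new axes [-8.000e-01 -1.043e+01 -1.000e-02] rotvec [ 1.538  0.352 -0.344] deg 92.5
t 22.85 grasp now [0.5612 0.0643 0.1902] q [ 0.13  0.31  1.64 -0.46  1.27  0.25] op 0.998 F [-0.6  0.6 -0.5]
 shift cm [-5.21 -0.06 -9.07] in new axes [-8.000e-01  1.043e+01  1.000e-02] rotvec [-1.547  0.344  0.353] deg 93.0
```

View pics/w12.png

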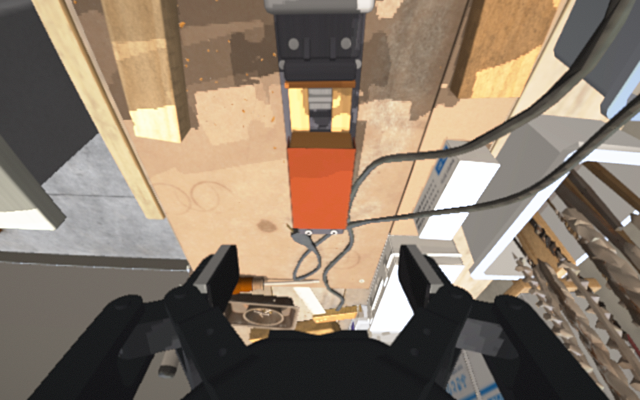

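View pics/s12.png

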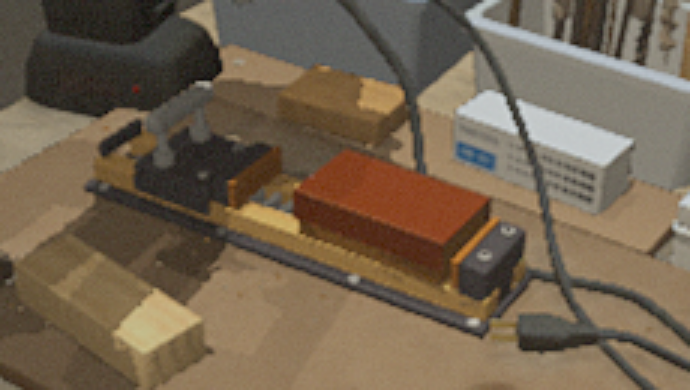

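The block lies abrasive up on the bed against or near the head: scene zoom (395,205), wrist view (320,185). The jaws are free. Next I'll turn the tool for the bar.

```bash
python3 -m creep '1 -1 0 -4 0 0.15 0;1 0 0 -3 0 0.15 0;1 0 0 -2 0 0.14 0;1 0 0 0 -0.18 0 0;1 0 0 0 -0.18 0 0;1 0 0 0 -0.18 0 0;1 0 0 0 -0.18 0 0;1 0 0 0 -0.18 0 0;1 0 0 0 -0.18 0 0;1 0 0 0 -0.18 0 0'; python3 -m creep '0.6 0 0 0 -0.18 0 0;0.6 0 0 0 -0.12 0 0;0.6 0 0 0 0 0 0';  python3 - <<'E'
from h import *
delta([.557,.1604,0.16],frame(np.radians(2.5)+np.pi/2,0))
im,d,P=cloud('wrist'); cv2.imwrite('pics/w13.png',im);np.save('w13.npy',P)
E
```

```text
time_s: 24.2
eef_pos: [0.5578, 0.152, 0.1605]
eef_rot: [0.704, 0.084, 0.702, -0.075]
wrist_force: [-0.4, -0.7, -0.5]
opening: 1.002
time_s: 24.58
eef_pos: [0.5566, 0.1524, 0.1607]
eef_rot: [0.708, -0.026, 0.705, 0.035]
wrist_force: [0.3, -1.1, -0.9]
opening: 0.603
t 24.575 grasp now [0.5566 0.1522 0.1794] q [ 0.05  0.25  1.67  0.01  1.21 -1.61] op 0.603 F [ 0.3 -1.1 -0.9]
 shift cm [1.95 0.77 0.1 ] in new axes [1.94 0.8  0.07] rotvec [ 0.042  0.004 -0.013] deg 2.5
```

View pics/w13.png

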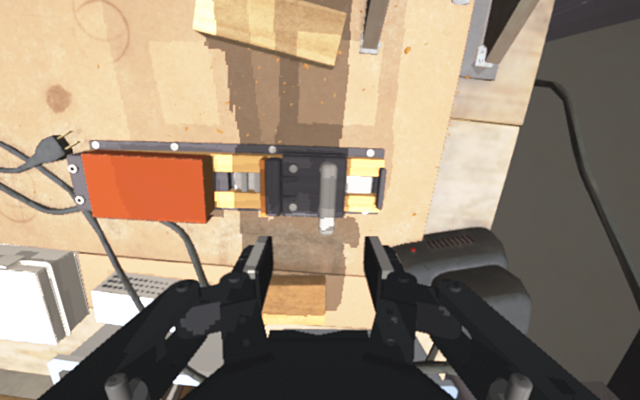

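The wrist view shows the bar at (328,195), the stop jaw at column 265, the block's left end at column 212, and the head at column 82. I'll measure bar and jaw.

```bash
python3 - <<'E'
from h import *
P0=np.load('w13.npy')
B=P0[145:240,312:345].reshape(-1,3);B=B[B[:,2]>.065]; r=cv2.minAreaRect(B[:,:2].astype(np.float32)); print('bar',r,np.percentile(B[:,2],[5,50,95]),len(B))
for v in (165,180,195,205):
  row=P0[v]; print(v,[ (c,*row[c].round(3)) for c in list(range(205,218,2))+list(range(255,275,2))])
E
```

```text
bar ((0.5569201111793518, 0.16224077343940735), (0.0649188905954361, 0.014162186533212662), 2.8603875637054443) [0.07192858 0.07513312 0.0764592 ] 1135
165 [(205, np.float64(0.541), np.float64(0.045), np.float64(0.043)), (207, np.float64(0.542), np.float64(0.045), np.float64(0.038)), (209, np.float64(0.544), np.float64(0.045), np.float64(0.032)), (211, np.float64(0.545), np.float64(0.045), np.float64(0.027)), (213, np.float64(0.546), np.float64(0.045), np.float64(0.022)), (215, np.float64(0.546), np.float64(0.047), np.float64(0.021)), (217, np.float64(0.545), np.float64(0.05), np.float64(0.022)), (255, np.float64(0.542), np.float64(0.089), np.float64(0.021)), (257, np.float64(0.542), np.float64(0.091), np.float64(0.022)), (259, np.float64(0.542), np.float64(0.093), np.float64(0.021)), (261, np.float64(0.537), np.float64(0.099), np.float64(0.043)), (263, np.float64(0.537), np.float64(0.1), np.float64(0.043)), (265, np.float64(0.537), np.float64(0.102), np.float64(0.041)), (267, np.float64(0.537), np.float64(0.104), np.float64(0.043)), (269, np.float64(0.537), np.float64(0.106), np.flo
[... 2707 characters left out ...]
 (217, np.float64(0.589), np.float64(0.049), np.float64(0.022)), (255, np.float64(0.587), np.float64(0.089), np.float64(0.02)), (257, np.float64(0.586), np.float64(0.091), np.float64(0.021)), (259, np.float64(0.586), np.float64(0.094), np.float64(0.021)), (261, np.float64(0.577), np.float64(0.1), np.float64(0.044)), (263, np.float64(0.577), np.float64(0.102), np.float64(0.043)), (265, np.float64(0.577), np.float64(0.104), np.float64(0.043)), (267, np.float64(0.577), np.float64(0.105), np.float64(0.042)), (269, np.float64(0.577), np.float64(0.107), np.float64(0.043)), (271, np.float64(0.577), np.float64(0.11), np.float64(0.043)), (273, np.float64(0.577), np.float64(0.111), np.float64(0.042))]
```

```bash
python3 -m creep '0.6 3 0.5 0 0.04 0 -0.013;0.6 2 0.5 0 0 0 0;0.6 0 0 0 0 0 0';  python3 - <<'E'
from h import *
delta([.5569,.162,0.071],frame(np.radians(2.6)+np.pi/2,0))
E
```

```text
time_s: 25.0
eef_pos: [0.5565, 0.1631, 0.1106]
eef_rot: [0.709, -0.013, 0.705, 0.013]
wrist_force: [-0.3, -0.1, -0.4]
opening: 0.601
t 25.0 grasp now [0.5564 0.1631 0.1293] q [ 0.08  0.32  1.69 -0.    1.12 -1.53] op 0.601 F [-0.3 -0.1 -0.4]
 shift cm [ 5.83 -0.11  0.  ] in new axes [ 5.83 -0.11  0.03] rotvec [-0.01   0.006  0.   ] deg 0.6
```

```bash
python3 -m creep '0.5 3.5 -0.1 0 -0.01 0 0;0.5 2.3 0 0 0 0 0;0.5 0 0 0 0 0 0';  python3 - <<'E'
from h import *
delta([.5569,.162,0.071],frame(np.radians(2.6)+np.pi/2,0))
im,d,P=cloud('wrist'); cv2.imwrite('pics/w14.png',im)
E
```

```text
time_s: 25.38
eef_pos: [0.5592, 0.162, 0.0548]
eef_rot: [0.711, -0.015, 0.703, 0.015]
wrist_force: [0.5, 0.4, 0.9]
opening: 0.501
t 25.375 grasp now [0.559  0.162  0.0735] q [ 0.08  0.41  1.72 -0.    1.01 -1.53] op 0.501 F [0.5 0.4 0.9]
 shift cm [ 0.25  0.01 -0.24] in new axes [ 0.25  0.01 -0.23] rotvec [-0.003  0.01   0.   ] deg 0.6
```

View pics/w14.png

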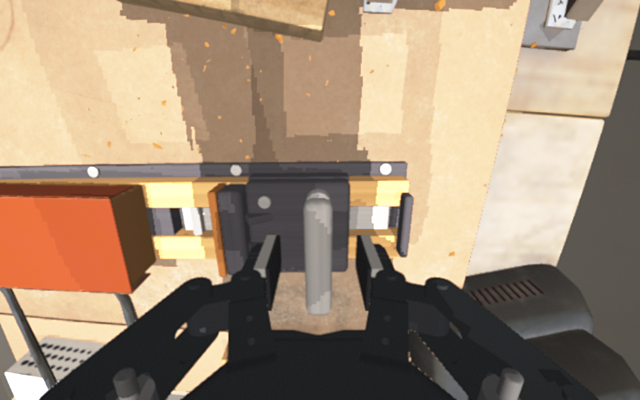

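The bar at (318,250) runs down the middle between the pads at columns 268 and 370. I'll close on it.

```bash
python3 -m creep '0.5 0.25 0 -0.2 0 0.01 0;0 0 0 0 0 0 0;0 0 0 0 0 0 0;0 0 0 0 0 0 0;0 0 0 0 0 0 0;0 0 0 0 0 0 0';  python3 - <<'E'
from h import *
delta([.5569,.162,0.071],frame(np.radians(2.6)+np.pi/2,0))
E
```

```text
time_s: 26.18
eef_pos: [0.5604, 0.1621, 0.0571]
eef_rot: [0.709, -0.015, 0.704, 0.015]
wrist_force: [0.3, 1.1, -0.8]
opening: 0.151
t 26.175 grasp now [0.5602 0.1621 0.0758] q [ 0.08  0.41  1.71 -0.    1.02 -1.53] op 0.151 F [ 0.3  1.1 -0.8]
 shift cm [ 0.47  0.01 -0.35] in new axes [ 0.48  0.01 -0.35] rotvec [-0.003  0.007  0.   ] deg 0.4
```

```bash
python3 -m creep '0 -0.7 0 0 0 0 0;0 0 0 0 0 0 0';python3 -m creep '0 -0.7 0 0 0 0 0;0 0 0 0 0 0 0';  python3 - <<'E'
from h import *
delta([.5569,.162,0.071],frame(np.radians(2.6)+np.pi/2,0))
im,d,P=cloud('wrist'); cv2.imwrite('pics/w15.png',im);np.save('w15.npy',P)
im,d,P=cloud('scene'); cv2.imwrite('pics/s15.png',cv2.resize(im[130:260,190:420],None,fx=3,fy=3))
E
```

```text
time_s: 26.42
eef_pos: [0.5604, 0.162, 0.064]
eef_rot: [0.709, -0.015, 0.704, 0.015]
wrist_force: [2.0, 0.3, -6.0]
opening: 0.144
time_s: 26.68
eef_pos: [0.5604, 0.162, 0.0711]
eef_rot: [0.71, -0.015, 0.704, 0.015]
wrist_force: [2.1, 0.3, -7.5]
opening: 0.148
t 26.675 grasp now [0.5602 0.162  0.0898] q [ 0.08  0.39  1.7  -0.    1.04 -1.53] op 0.148 F [ 2.1  0.3 -7.5]
 shift cm [ 1.87  0.01 -0.36] in new axes [ 1.88  0.01 -0.34] rotvec [-0.003  0.007  0.   ] deg 0.5
```

View pics/s15.png

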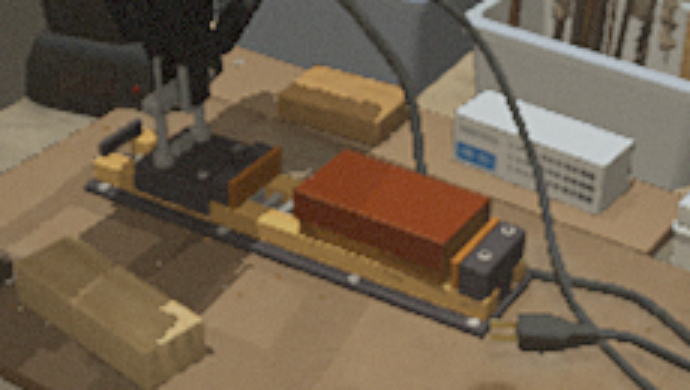

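View pics/w15.png

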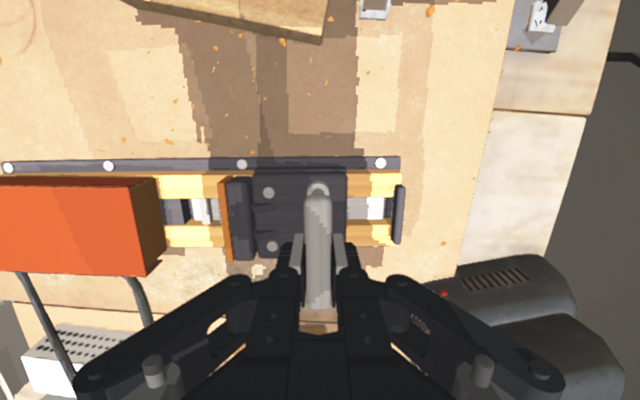

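```bash
python3 -m creep '0 0 -1.5 0 0 0 0;0 0 -1.5 0 0 0 0;0 0 -1 0 0 0 0;0 0 0 0 0 0 0';  python3 - <<'E'
from h import *
delta([.5592,.1105,0.0898],frame(np.radians(2.6)+np.pi/2,0))
im,d,P=cloud('wrist'); cv2.imwrite('pics/w16.png',im);np.save('w16.npy',P)
E
```

```text
time_s: 27.28
eef_pos: [0.5625, 0.1196, 0.0704]
eef_rot: [0.71, -0.015, 0.704, 0.015]
wrist_force: [3.4, -1.6, -5.7]
opening: 0.149
t 27.275 grasp now [0.5623 0.1196 0.0891] q [ 0.    0.37  1.73  0.    1.04 -1.61] op 0.149 F [ 3.4 -1.6 -5.7]
 shift cm [-0.08 -0.9  -0.36] in new axes [-0.07 -0.9  -0.37] rotvec [-0.004  0.008 -0.   ] deg 0.5
```

View pics/w16.png

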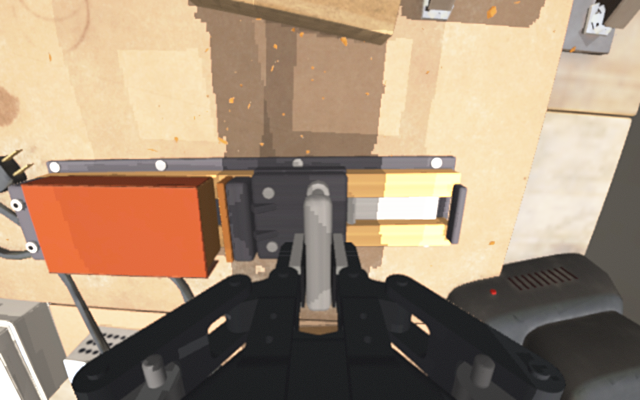

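The wrist view shows the stop carried along with the bar raised. The jaw (column 235) is about 1 cm from the block's end (column 215). I'll measure the remaining distance.

```bash
cat > gap.py <<'E'
from h import *
import sys
def run(P0):
    F=P0.reshape(-1,3); F=F[~np.isnan(F[:,0])]
    d=np.array([-np.sin(np.radians(2.6)),np.cos(np.radians(2.6))]); w=np.array([d[1],-d[0]])
    c=np.array([.5655,-.011]); s=(F[:,:2]-c)@d; t=(F[:,:2]-c)@w; z=F[:,2]
    m=abs(t)<.02
    # jaw top band z .038-.05
    j=s[m&(z>.040)&(z<.047)&(s>.06)&(s<.13)]; print('jaw face s ~',np.percentile(j,[1,3]) if len(j)>20 else len(j))
    h=s[m&(z>.040)&(z<.047)&(s<-.05)&(s>-.1)]; print('head face s ~',np.percentile(h,[97,99]) if len(h)>20 else len(h))
    b=s[m&(z>.053)&(z<.062)&(abs(s)<.1)]; print('block s',np.percentile(b,[.5,99.5]), 'z',np.median(z[m&(z>.053)&(z<.062)&(abs(s)<.05)]))
    tb=t[(z>.053)&(z<.062)&(abs(s)<.05)]; print('block t',np.percentile(tb,[.5,99.5]))
    q=F[(z>.07)&(z<.1)&(s>.1)&(s<.2)&(abs(t)<.035)]; 
if __name__=='__main__': run(np.load(sys.argv[1]))
E
python3 gap.py w16.npy; python3 gap.py w13.npy
```

```text
jaw face s ~ [0.06681751 0.06741103]
head face s ~ [-0.06816313 -0.06778413]
block s [-0.05195002  0.05869693] z 0.056541335276299065
block t [-0.03200213  0.03160606]
jaw face s ~ [0.10955532 0.11005761]
head face s ~ [-0.06418424 -0.06375534]
block s [-0.05198408  0.05862599] z 0.05653658774843681
block t [-0.03200507  0.27020733]
```

```bash
python3 -m creep '0 0 -0.95 0 0 0 0;0 0 0 0 0 0 0';  python3 - <<'E'
from h import *
import gap
delta([.5592,.1105,0.0898],frame(np.radians(2.6)+np.pi/2,0))
im,d,P=cloud('wrist'); cv2.imwrite('pics/w17.png',im);np.save('w17.npy',P); gap.run(P)
im,d,P=cloud('scene'); cv2.imwrite('pics/s17.png',cv2.resize(im[130:260,190:420],None,fx=3,fy=3))
E
```

```text
time_s: 27.58
eef_pos: [0.5629, 0.1102, 0.0704]
eef_rot: [0.71, -0.015, 0.704, 0.015]
wrist_force: [2.8, -0.8, -7.0]
opening: 0.142
t 27.575 grasp now [0.5628 0.1102 0.0891] q [-0.01  0.37  1.73  0.    1.03 -1.63] op 0.142 F [ 2.8 -0.8 -7. ]
 shift cm [-0.07  0.04 -0.37] in new axes [-0.07  0.04 -0.37] rotvec [-0.003  0.008 -0.   ] deg 0.5
jaw face s ~ [0.06018953 0.06053858]
head face s ~ [-0.0688678  -0.06833433]
block s [-0.05336089  0.05684925] z 0.056529281575964346
block t [-0.03122008  0.03209881]
```

View pics/w17.png

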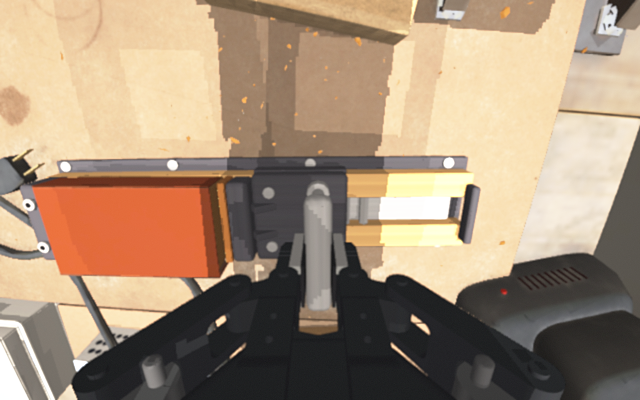

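View pics/s17.png

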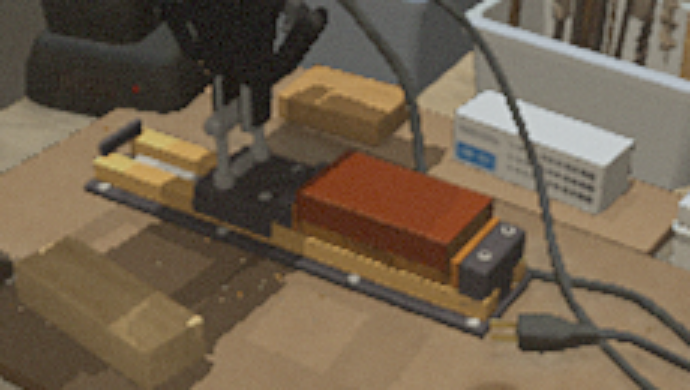

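```bash
python3 -m creep '0 0.5 0 0 0 0 0;0 0.5 0 0 0 0 0;0 0 0 0 0 0 0'; python3 -m creep '0 0.3 0 0 0 0 0;0 0 0 0 0 0 0'; python3 -m creep '0.3 0 0 0 0 0 0;0.5 0 0 0 0 0 0;0.5 0 0 0 0 0 0;0.5 0 0 0 0 0 0'; python3 - <<'E'
from h import *
import gap
delta([.5592,.1105,0.0898],frame(np.radians(2.6)+np.pi/2,0))
im,d,P=cloud('wrist'); cv2.imwrite('pics/w18.png',im);np.save('w18.npy',P); gap.run(P)
E
```

```text
time_s: 28.05
eef_pos: [0.5629, 0.1111, 0.0598]
eef_rot: [0.71, -0.015, 0.704, 0.015]
wrist_force: [4.0, -1.0, -5.4]
opening: 0.148
time_s: 28.3
eef_pos: [0.5629, 0.1111, 0.0571]
eef_rot: [0.71, -0.015, 0.704, 0.015]
wrist_force: [0.9, -1.1, -3.1]
opening: 0.147
time_s: 28.8
eef_pos: [0.5628, 0.1118, 0.0579]
eef_rot: [0.71, -0.015, 0.704, 0.016]
wrist_force: [0.2, 0.0, -1.2]
opening: 0.5
t 28.8 grasp now [0.5627 0.1117 0.0766] q [-0.01  0.39  1.74  0.    1.01 -1.63] op 0.5 F [ 0.2  0.  -1.2]
 shift cm [-1.33 -0.11 -0.36] in new axes [-1.32 -0.11 -0.37] rotvec [-0.003  0.008 -0.001] deg 0.5
jaw face s ~ [0.06020523 0.06061622]
head face s ~ [-0.06889956 -0.06836286]
block s [-0.05359456  0.05689817] z 0.056540641960931004
block t [-0.03122536  0.03185315]
```

View pics/w18.png

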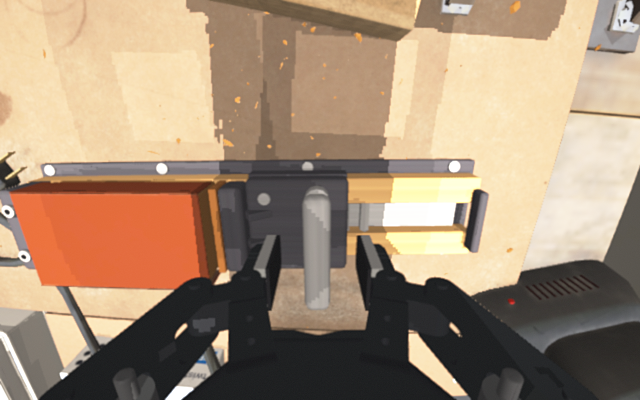

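Released: the bar at (316,250) is free of the pads. I'll back straight up and check bar height, gap and block.

```bash
python3 -m creep '0.5 -3 0 0 0 0 0;0.5 -5 0 0 0 0 0;0.5 -4 0 0 0 0 0;0.5 0 3 0 0 0 0;0.5 0 0 0 0 0 0'; python3 - <<'E'
from h import *
import gap
im,d,P=cloud('wrist'); cv2.imwrite('pics/w19.png',im);np.save('w19.npy',P); gap.run(P)
F=P.reshape(-1,3)
B=F[(F[:,2]>.062)&(F[:,2]<.1)&(abs(F[:,0]-.56)<.045)&(F[:,1]>.08)&(F[:,1]<.14)]
print('bar',cv2.minAreaRect(B[:,:2].astype(np.float32)),np.percentile(B[:,2],[5,50,95]))
im,d,P=cloud('scene'); cv2.imwrite('pics/s19.png',cv2.resize(im[130:260,190:420],None,fx=3,fy=3))
im,d,P=cloud('top'); F=P.reshape(-1,3)
B=F[(F[:,2]>.06)&(F[:,2]<.1)&(abs(F[:,0]-.56)<.04)&(F[:,1]>.08)&(F[:,1]<.14)]; print('top bar',len(B),B.mean(0) if len(B) else '')
for (r,n,z0,z1) in (([250,246,311,278],'long',.02,.06),([251,119,290,150],'short',.012,.06)):
    l,t,rr,b=r;Q=P[t-6:b+6,l-6:rr+6].reshape(-1,3);Q=Q[(Q[:,2]>z0)&(Q[:,2]<z1)];print(n,cv2.minAreaRect(Q[:,:2].astype(np.float32)))
E
```

```text
time_s: 29.48
eef_pos: [0.5601, 0.1419, 0.1814]
eef_rot: [0.709, -0.014, 0.704, 0.015]
wrist_force: [0.2, -0.8, -1.0]
opening: 0.501
jaw face s ~ [0.06011219 0.06051408]
head face s ~ [-0.0650945  -0.06443405]
block s [-0.05368127  0.0570602 ] z 0.056508647884996877
block t [-0.03096863  0.27435053]
bar ((0.5597230792045593, 0.11116534471511841), (0.06554227322340012, 0.014222461730241776), 2.92802357673645) [0.07140989 0.0750568  0.07648299]
top bar 197 [0.55815532 0.10940586 0.07680573]
long ((0.4092479944229126, 0.09689784049987793), (0.12907953560352325, 0.045450225472450256), 81.02816009521484)
short ((0.7157370448112488, 0.12107348442077637), (0.06253135204315186, 0.07133572548627853), 4.399761199951172)
```

View pics/w19.png

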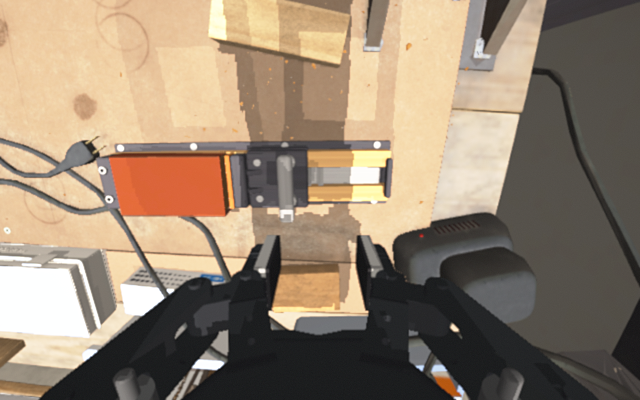

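View pics/s19.png

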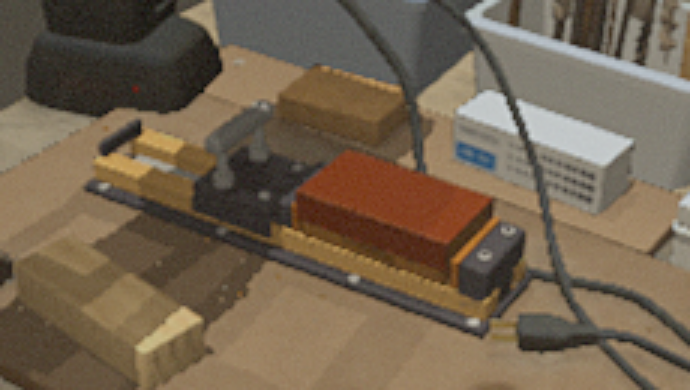

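```bash
python3 -c "
from h import *
o=ctrl.get_obs();print(o['time_s'],o['wrist_force']);print(ctrl.hand_in())"
```

```text
29.625 [-0.81920056  0.36152487 -0.2831147 ]
the job is handed in; nothing more can be done
None
```

The cork sanding block is shut in the bench clamp with its abrasive face up. I handed the job in at 29.6 s of the 70 s allowed.

**What I did:** I turned the block over in two quarter turns, standing it on its end and regripping it in between. I laid it on the bed about 4 mm from the head and let go. Then I pinched and lifted the release bar, slid the stop about 51 mm until it just pushed the block, lowered the bar and released it.

**Last checks:**
- **Bar:** its top measures the same as at the start (75.1 mm both times), so it is right down, not resting on a tooth.
- **Stop:** it travelled 51.1 mm from an estimated 0.032–0.033, which puts it in the 0.084 notch.
- **Block:** it lies flat on the bed with its top at 56.5 mm by the wrist camera. It stands up against the stop jaw, with only the few millimetres of slack that the notch leaves.
- **Long offcut:** it is within about 1 mm of where it was.
- **Forces:** the highest reading I took was about 10 N, when a fingertip touched the board during the first grasp.

**Checks that were incomplete or disagreed:**
- **Short offcut:** the gripper half hid it from the top camera, so the last fit came out too small. The pictures show it apparently where it was.
- **Jaw position:** the direct camera reading was 3–4 mm farther from the head than the stop's travel implies, partly because the block and gripper blocked the view. I relied on the travel and on seeing the block move when pushed.
- **First grip:** my first closing on the block sat too high, so I opened and gripped it again lower before lifting.

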